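Gauge the blind hole of a wooden tactile pot and hold it hole-up

TASK

Take the wooden pot that lies on the yellow seat of the double cradle: it has a blind hole in one end only, and the other end carries just a flat dark felt patch that looks much like it. Find the hole and prove it by lowering that pot, hole down, over the red sprung gauge pin until the pin reaches the bottom of the hole and you feel it give by about half its travel; then turn the pot over (the cradle may be used to change grip) and finish holding it still in the gripper, hole straight up, ready for its texture disc, with the whole pot at least 16 cm above the table. Do not let go at the end, and leave the pot on the blue seat and the other things on the table where they are.

Things in the scene. Friction and masses are not known exactly. Their poses are not given: they have to be found in the camera images.
- pot_a_center (a point): Centre of pot A: a round light-wood cylinder 42 mm in diameter and 50 mm long, about 50 g, loose, lying on its side on one of the two seats of the double cradle at the start (which of the two varies). Its x axis runs along the cylinder axis and points OUT OF the end with the blind hole (round, 24 mm in diameter, 24 mm deep, 9 mm walls). The other end is flat, with a dark felt patch 24 mm in diameter flush with it; the bottom of the hole is dark too.
- pot_a_floor (a point): Centre of the bottom of pot A's blind hole, on its axis, 1 mm from the pot's centre towards the hole; axes as pot_a_center.
- pot_b_center (a point): Centre of pot B, the same as pot A in looks, size and weight, but here the x axis points out of the FELT end: the blind hole is in the -x end.
- pot_b_floor (a point): Centre of the bottom of pot B's blind hole, on its axis, 1 mm from the pot's centre towards the hole; axes as pot_b_center.
- rack: The double cradle, fixed to the table: a white foot 100 mm (its x) by 200 mm (its y) and 6 mm high, origin at the centre of its underside, z up. Two seats lie 55 mm either side of the origin along y, each two parallel steel rods 8 mm thick and 44 mm long, 24 mm apart, running along x, on a wooden block 36 x 30 mm that reaches 26 mm above the table. A pot in a seat lies with its axis along the rack's x axis. Both sides of each pot are clear for fingers down to the foot.
- yellow_seat (a point): Where the centre of the pot to be handled lies at the start: the centre of a pot resting in the seat with the round yellow pad (84 mm across, flat on the foot, top 8 mm above the table), 50 mm above the table. Which seat is yellow varies. Take no direction from this point's axes.
- blue_seat (a point): The same for the seat with the blue pad, whose pot stays where it is.
- gauge_tip (a point): Tip of the red gauge pin, a vertical pin 10 mm in diameter with a round end, 68 mm above the table at rest. It stands out 40 mm from a brass collar 18 mm in diameter (top 28 mm above the table) on a dark steel foot 64 mm in diameter and 12 mm high, fixed to the table. z up.
- gauge_pin (a joint): How far the gauge pin is pushed down, m: 0 at rest, 0.010 fully down. It is sprung: starts to give at about 2.1 N, 3.9 N at 5 mm, 5.6 N at 10 mm, and comes back up.
- tex0_c (a point): Bystander, loose: centre of a standing wooden pot, 42 mm across and 36 mm high, green top.
- tex1_c (a point): Bystander, loose: the same, orange top.
- tex2_c (a point): Bystander, loose: the same, grey top.
- glass_c (a point): Bystander, loose: centre of an open drinking glass, 72 mm across the rim, 100 mm high.
- clock_c (a point): Bystander, loose: centre of a black alarm clock, 60 x 120 x 130 mm high, white dial.
- calc_c (a point): Bystander, loose: centre of a flat blue calculator, 150 x 90 x 16 mm.
There are look-alikes about, which are no part of the job. Leave any purple or turquoise look-alike of the part that bears pot_a_center alone.

How it is judged:
By the outcome, as a careful person would: the job done as asked, in the order asked, and still so for the second after the job is handed in, while the arm keeps its last pose, push and grip.
It also fails if it takes over 64 s, if anything falls off the work surface, if the arm or the gripper's body presses on something with over 40 N, if the wrist force passes 120 N, or if a joint passes its speed limit or range.

ROBOT

A 6-joint arm with a two-finger parallel gripper is mounted at the origin on the work surface. World frame = base frame: x ahead of the robot, y to its left, z up, the work surface at z = 0. Lengths are in mm, angles in rad, forces in N, time in s.
With the tool pointing down it reaches from about 300 to 1000 mm from the base axis. Payload 5.1 kg.
Tool frame: the origin (TCP) lies at the very end of the fingers, on their centre line; the grasp point (between the pads) lies 19 mm behind it (r.hold_point_z is the z of the grasp point in the tool frame, in mm); z points along the fingers, y is the line along which they close (so a half turn about z gives the same grasp; the last joint's range is limited). The gripper opens to 95 mm and grips with 3 to 60 N. Pads are 20 mm wide; open, the fingers measure 119 mm over their backs; the gripper's body (75 mm by 180 mm) begins 59 mm behind the grasp point.
Start: joints at [-1.361, 0.124, 1.65, -0, 1.367, -0.083], TCP at [187.58, -622.333, 182.756] pointing down, gripper open.
Joint ranges: [-2.61, 2.61], [-1.02, 2.33], [0.03, 2.71], [-1.35, 4.49], [0.32, 2.68], [-2.91, 2.91]. Speed limits (rad/s): [2.57, 2.57, 3.14, 3.14, 3.14, 3.14].

INTERFACE

Orientations are given as a 3x3 rotation matrix whose columns are the frame's x, y, z axes.
In Python, from workcell import r gives the robot as it stands.
- The arm moves only by the shell command python3 -m crank 'ROWS' [FORCE]. ROWS is JSON, a list that holds one entry, the list of rows, each a list of 5 numbers: the shift along the tool's x, y, z in cm, then the turn about the tool's z in rad, then the finger opening in cm, from 0 to 9.51. A call has 1 to 10 rows; each row shifts and turns the commanded pose from where the row before left it, along the tool's axes as they then stand; what a row does not reach is not made up. A row lasts 1/12 s, in which the tool goes at most 41.7 mm and 7.16 degrees, less where a joint would pass 70% of its speed; a pose out of reach is approached as far as the arm can. A call is refused whole if a number of a shift passes 4.17 or a number of a turn 0.125, either way. A call with a gripper value outside its range is refused whole. The fingers move at their own pace and stop on an object; FORCE is the grip in N (left out, the last holds). Time passes only in rows, so rows that do not move let the fingers close. It gives the time, the measured TCP pose, the force, the opening and the grip force at its end, in the units of the state.
- r.observe(): the state, without advancing time (a new reading comes with each control period).
- r.capture(name): name is "scene" or "top"; returns the picture (420x560x3 uint8, red, green, blue); there is no depth.
- r.camera_info(name): a dict with "mtx" (3x3 intrinsics, pixels), "extrinsics" (4x4, takes a point from camera to world coordinates). Camera axes: x right, y up, looking along -z (the intrinsics and any distortion apply to the point x, -y, -z); pixel columns grow to the right and rows downward; lengths in mm; the calibration is good to about 2 mm. A picture is of the moment at which its call begins. camera_info takes no time and is no camera call.
- r.job_done(): hands the job in; it is judged then, once.
The state is a dict: "time": time; "joints": joint angles; "qd": joint speeds; "joint_efforts": joint torques, N m; "eef_pos": TCP position; "ee_rot": TCP orientation; "force": force on the tool from outside, world axes, zero at the start; "wrist_torque": the same for the moment, N m; "gripper_width": finger opening in mm; "grip_force": force on a finger pad.
Only numpy, scipy, OpenCV 4.12 (cv2) and the standard library are available. Lean on these libraries where they do the work, as an engineer would, in place of code of your own. Each camera call takes 0.05 s, during which the arm holds its last target. There are 200 camera calls.

## Working session

There is one attempt and no reset: what is moved stays moved. The work goes in short steps, Python scripts to look and compute and a shell command to move; the robot and the scene stay as the last step left them, time stands still between calls to the robot, and variables do not carry over. Pictures are saved under pics/ and viewed, at most 10 in all, crops included, and the job is handed in when it is done.

```bash
mkdir -p pics
python3 - <<'E'
from workcell import r
import cv2,numpy as np
np.set_printoptions(precision=4,suppress=True)
for n in("scene","top"):
    im=r.capture(n); cv2.imwrite(f"pics/{n}0.png",im[:,:,::-1]); i=r.camera_info(n); print(n,i)
s=r.observe(); print(s, r.hold_point_z)
E
```

```text
scene {'mtx': array([[448.9107,   0.    , 283.3042],
       [  0.    , 448.9107, 213.4384],
       [  0.    ,   0.    ,   1.    ]]), 'extrinsics': array([[  -0.8442,   -0.2743,    0.4605, 1177.94  ],
       [   0.5354,   -0.47  ,    0.7017,  853.8624],
       [   0.0239,    0.839 ,    0.5437,  770.5465],
       [   0.    ,    0.    ,    0.    ,    1.    ]])}
top {'mtx': array([[416.8309,   0.    , 285.1884],
       [  0.    , 416.8309, 208.3494],
       [  0.    ,   0.    ,   1.    ]]), 'extrinsics': array([[   0.013 ,    0.9936,   -0.1118,  457.2836],
       [  -0.9999,    0.0121,   -0.0091,  -71.3821],
       [  -0.0077,    0.1119,    0.9937, 1370.0041],
       [   0.    ,    0.    ,    0.    ,    1.    ]])}
{'time': 0.1, 'joints': array([-1.3606,  0.1245,  1.6515,  0.    ,  1.3675, -0.0826]), 'qd': array([-0.0002, -0.0028, -0.0051,  0.001 ,  0.0019, -0.0006]), 'joint_efforts': array([  0.0005, -41.888 , -36.1098,   0.0777,   0.0462,  -0.0001]), 'eef_pos': array([ 187.4671, -621.7058,  181.5829]), 'ee_rot': array([[ 0.9574,  0.2886, -0.0004],
       [ 0.2886, -0.9574,  0.0019],
       [ 0.0002, -0.0019, -1.    ]]), 'force': array([0.0893, 0.9636, 0.3379]), 'wrist_torque': array([ 0.0077,  0.0205, -0.0513]), 'grip_force': 0.0, 'gripper_width': 94.69922529368392} -18.8
```

View pics/scene0.png

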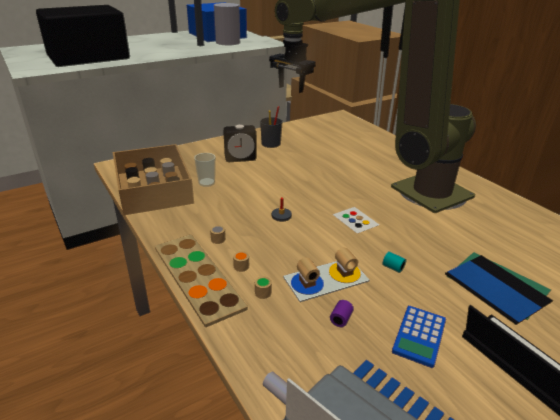

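View pics/top0.png

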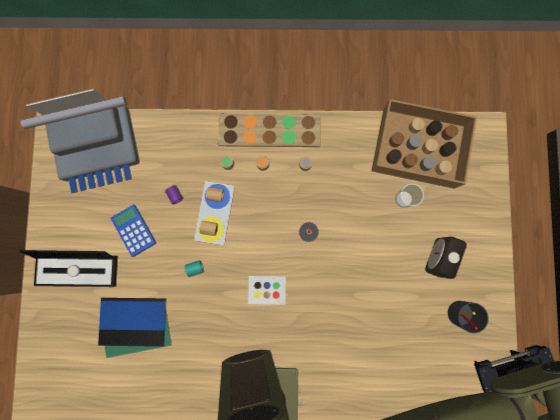

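The yellow seat is at scene (345,265) / top (210,228), and blue is at scene (307,280) / top (216,195). A purple look-alike sits at scene (342,313) and a turquoise one at (394,262), both off the rack. The pot lying on the yellow pad is the one to take. I'll confirm that in a crop and read its visible end.

```bash
cat > h.py <<'E'
from workcell import r
import cv2,numpy as np
np.set_printoptions(precision=3,suppress=True)
def ray(n,uv):
    i=r.camera_info(n);K=i["mtx"];T=np.array(i["extrinsics"])
    d=np.array([(uv[0]-K[0,2])/K[0,0],-(uv[1]-K[1,2])/K[1,1],-1.]);return T[:3,3],T[:3,:3]@d
def onz(n,uv,z):
    o,d=ray(n,uv);return o+d*(z-o[2])/d[2]
def proj(n,p):
    i=r.camera_info(n);T=np.array(i["extrinsics"]);c=T[:3,:3].T@(np.array(p)-T[:3,3]);q=i["mtx"]@[c[0],-c[1],-c[2]];return q[:2]/q[2]
def blobs(im,lo,hi,amin=15):
    h=cv2.cvtColor(im,cv2.COLOR_RGB2HSV);m=cv2.inRange(h,lo,hi)
    n,l,s,c=cv2.connectedComponentsWithStats(m);return [(c[k].round(1),s[k]) for k in range(1,n) if s[k,4]>=amin]
E
python3 - <<'E'
from h import *
s=r.capture("scene");t=r.capture("top")
a=cv2.resize(s[235:305,275:375,::-1],(800,560),interpolation=cv2.INTER_CUBIC)
cv2.imwrite("pics/c1.png",a)
b=cv2.resize(t[175:250,185:245,::-1],(480,600),interpolation=cv2.INTER_CUBIC);cv2.imwrite("pics/c2.png",b)
for nm,lo,hi in(("yel",(20,150,120),(35,255,255)),("blue",(105,150,80),(125,255,255)),("red",(0,170,80),(8,255,255)),("white",(0,0,150),(180,40,255))):
    for n,im in(("scene",s),("top",t)):
        print(nm,n,[(c.tolist(),st.tolist()) for c,st in blobs(im,lo,hi)])
E
```

```text
yel scene [([365.4, 221.7], [363, 220, 6, 4, 21]), ([343.8, 274.4], [329, 263, 32, 20, 303])]
yel top [([213.3, 229.5], [201, 217, 22, 24, 220]), ([257.0, 294.2], [255, 292, 5, 5, 23])]
blue scene [([207.4, 7.3], [201, 3, 14, 10, 111]), ([190.5, 5.7], [187, 4, 8, 4, 22]), ([495.0, 290.8], [449, 261, 92, 61, 1986]), ([306.1, 285.5], [291, 274, 32, 20, 303]), ([419.1, 338.0], [393, 306, 52, 61, 1021]), ([363.1, 368.9], [354, 361, 19, 17, 164]), ([376.1, 378.1], [367, 369, 19, 19, 174]), ([389.4, 387.5], [380, 378, 19, 20, 184]), ([403.3, 397.3], [394, 388, 19, 20, 193]), ([417.8, 407.4], [408, 398, 20, 20, 205]), ([434.6, 414.5], [426, 408, 17, 12, 128])]
blue top [([126.3, 171.4], [123, 165, 7, 14, 67]), ([117.4, 173.4], [114, 167, 8, 14, 71]), ([108.4, 175.8], [105, 169, 8, 15, 71]), ([99.4, 178.0], [96, 171, 8, 15, 72]), ([90.5, 179.9], [87, 173, 8, 15, 76]), ([81.4, 182.0], [78, 175, 8, 15, 75]), ([72.3, 184.3], [69, 177, 7, 15, 74]), ([214.4, 203.6], [207, 201, 18, 7, 57]), ([133.7, 230.5], [111, 205, 44, 51, 519]), ([131.9, 315.3], [100, 301, 65, 29, 1836])]
red scene [([281.3, 2
[... 1270 characters left out ...]
64, 763]), ([404.1, 198.4], [397, 185, 19, 22, 193]), ([141.7, 228.3], [140, 227, 5, 4, 15]), ([136.2, 231.2], [134, 229, 5, 5, 15]), ([122.5, 231.9], [121, 230, 4, 5, 15]), ([130.9, 234.5], [129, 233, 5, 4, 15]), ([144.9, 234.0], [143, 232, 5, 5, 17]), ([139.5, 237.0], [138, 235, 4, 5, 16]), ([125.4, 237.6], [124, 236, 4, 4, 15]), ([134.2, 240.2], [132, 238, 5, 5, 17]), ([148.1, 239.8], [146, 238, 5, 5, 16]), ([142.5, 243.0], [141, 241, 4, 5, 16]), ([128.6, 243.4], [127, 242, 4, 4, 15]), ([137.4, 246.1], [136, 244, 4, 5, 15]), ([131.9, 249.4], [130, 248, 5, 4, 15]), ([453.4, 257.2], [449, 252, 10, 11, 91]), ([73.8, 271.5], [37, 259, 75, 26, 1515]), ([266.5, 289.5], [248, 276, 38, 29, 753])]
```

View pics/c1.png

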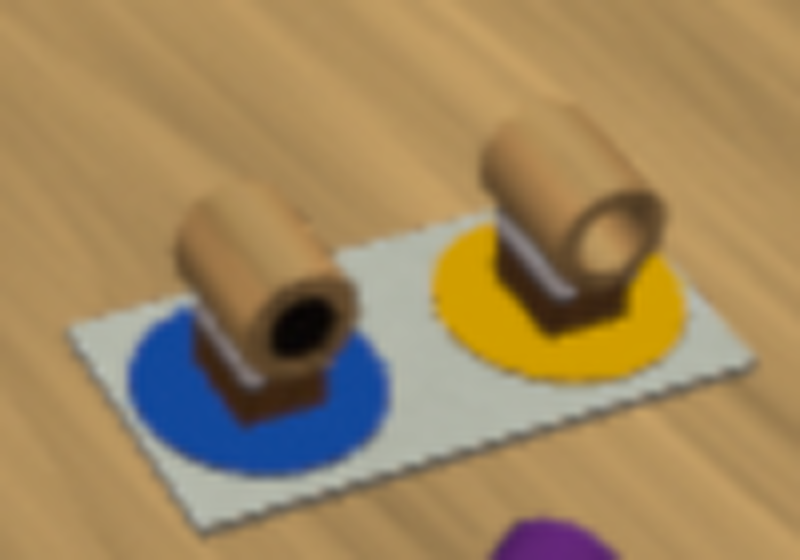

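View pics/c2.png

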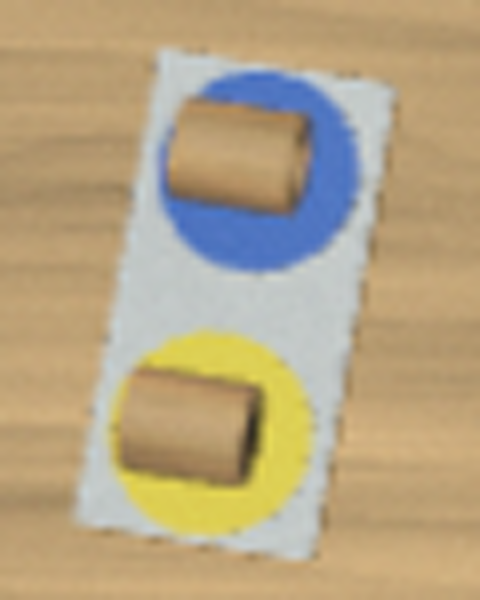

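Blue's visible (+y) end is flat black, so that is felt. Yellow's visible end shows a lit inner wall, so its hole faces the scene camera (+y side), and the dark felt sliver is at its −y end in the top view. Next I'll locate the rack, the pot and the gauge.

Run:
```python
from h import *
s=r.capture("scene");t=r.capture("top")
h=cv2.cvtColor(t,cv2.COLOR_RGB2HSV)
# rack outline: white+yellow+blue+pots filled
m=cv2.inRange(h,(0,0,150),(180,40,255)); m[:, :190]=0; m[:,240:]=0; m[:175]=0; m[250:]=0
pts=cv2.convexHull(cv2.findNonZero(m)); q=cv2.boxPoints(cv2.minAreaRect(pts))
W=np.array([onz("top",p,6) for p in q]); print("rack corners",W[:,:2],"size",np.linalg.norm(W[1]-W[0]),np.linalg.norm(W[2]-W[1]),"c",W.mean(0))
for n,im in(("top",t),("scene",s)):
    hh=cv2.cvtColor(im,cv2.COLOR_RGB2HSV)
    for nm,lo,hi in(("yel",(20,150,120),(35,255,255)),("blue",(105,150,80),(125,255,255))):
        mm=cv2.inRange(hh,lo,hi); R=(190,240,175,250) if n=="top" else(285,370,255,300)
        z=np.zeros_like(mm);z[R[2]:R[3],R[0]:R[1]]=mm[R[2]:R[3],R[0]:R[1]]
        P=cv2.findNonZero(z)[:,0].astype(float)
        G=np.array([onz(n,p,8)[:2] for p in P],np.float32); c,rad=cv2.minEnclosingCircle(G); print(n,nm,c,rad)
# gauge
g=h[215:250,290:330]; dm=cv2.inRange(g,(0,0,0),(180,255,75)); P=cv2.findNonZero(dm)[:,0]+[290,215]
G=np.array([onz("top",p,12)[:2] for p in P],np.float32); print("foot",cv2.minEnclosingCircle(G), len(P))
hs=cv2.cvtColor(s,cv2.COLOR_RGB2HSV)[180:230,265:300]; dm=cv2.inRange(hs,(0,0,0),(180,255,75));P=cv2.findNonZero(dm)[:,0]+[265,180]
G=np.array([onz("scene",p,12)[:2] for p in P],np.float32); print("foot scene",cv2.minEnclosingCircle(G))
rm=cv2.inRange(hs,(0,150,60),(10,255,255));P=cv2.findNonZero(rm)[:,0]+[265,180]; print("pin px",P.min(0),P.max(0),onz("scene",[P[P[:,1]==P[:,1].min()][:,0].mean(),P[:,1].min()],67))
rt=cv2.inRange(g,(0,120,100),(15,255,255)); P=cv2.findNonZero(rt); print("top pin",None if P is None else (P[:,0]+[290,215]).mean(0)); 
if P is not None: print(onz("top",(P[:,0]+[290,215]).mean(0),66))
```

```text
rack corners [[503.693 239.113]
 [702.065 211.074]
 [685.343 111.579]
 [487.626 141.134]] size 200.34404411019787 100.89032063404869 c [594.682 175.725   6.   ]
top yel (540.7434692382812, 184.382080078125) 39.367427825927734
top blue (650.52490234375, 167.54122924804688) 38.568782806396484
scene yel (542.580810546875, 186.7022247314453) 42.315670013427734
scene blue (653.0079345703125, 170.78952026367188) 39.917789459228516Traceback (most recent call last):
  File "<stdin>", line 16, in <module>
TypeError: 'NoneType' object is not subscriptable
```

Run:
```python
from h import *
s=r.capture("scene");t=r.capture("top")
print("pot top",onz("top",(208.9,228.2),65))
u=np.array([.1405,.990,0])
for c in([540.5,183.7,50],[541.5,185,50]):
    c=np.array(c);print([proj("top",c+k*u).round(1).tolist() for k in(-25,25)],[proj("scene",c+k*u).round(1).tolist() for k in(-25,25)])
for n,im,R in(("top",t,(292,326,215,249)),("scene",s,(266,298,190,226))):
    h=cv2.cvtColor(im,cv2.COLOR_RGB2HSV)[R[2]:R[3],R[0]:R[1]]
    v=h[:,:,2]; print(n,"V min/med",v.min(),np.median(v))
    m=(v<(v.min()+np.median(v))/2).astype(np.uint8); k,l,st,c=cv2.connectedComponentsWithStats(m);j=1+st[1:,4].argmax()
    P=np.argwhere(l==j)[:,::-1]+[R[0],R[2]]
    G=np.array([onz(n,p,8)[:2] for p in P],np.float32);print("foot",cv2.minEnclosingCircle(G),G.mean(0))
    m=((h[:,:,0]<12)&(h[:,:,1]>140)&(v>70)); P=np.argwhere(m)[:,::-1]+[R[0],R[2]]
    if len(P): 
        print("red",len(P),P.min(0),P.max(0),P.mean(0)); tp=P[P[:,1]==P[:,1].min()].mean(0); print(onz(n,tp,67), onz(n,P.mean(0),50))
a=np.hstack([cv2.resize(t[205:259,280:340,::-1],(400,360),interpolation=3),cv2.resize(s[185:230,257:307,::-1],(400,360),interpolation=3)]);cv2.imwrite("pics/g.png",a)
```

```text
pot top [538.497 179.217  65.   ]
[[216.2, 229.1], [200.7, 226.7]] [[341.3, 252.5], [351.4, 263.7]]
[[215.8, 228.7], [200.3, 226.3]] [[341.3, 252.8], [351.4, 264.1]]
top V min/med 78 188.0
foot ((534.884521484375, -135.62564086914062), 31.86756706237793) [ 534.72  -135.323]
red 9 [308 229] [310 232] [308.889 230.667]
[ 539.799 -134.692   67.   ] [ 535.59  -135.201   50.   ]
scene V min/med 36 176.0
foot ((541.9600219726562, -130.40359497070312), 37.464385986328125) [ 541.542 -127.941]
red 35 [280 197] [283 208] [281.114 202.657]
[ 537.351 -134.993   67.   ] [ 540.9   -130.881   50.   ]
```

View pics/g.png

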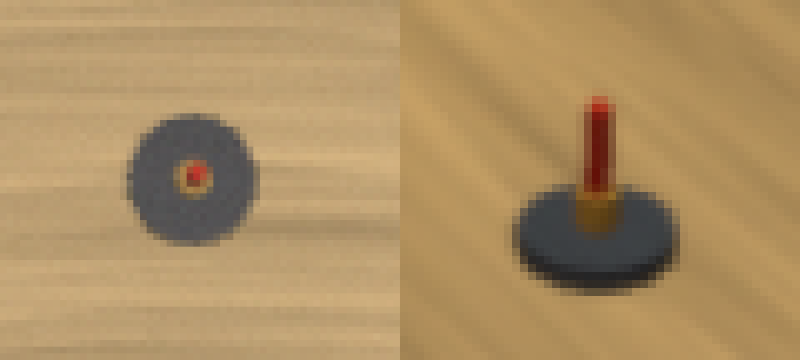

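The gauge foot is centred at top pixel (309,232), with the red tip visible in both views; rays put it at about (536,−135). The yellow pot centre is about (541,184.5), with its hole end towards (0.14,0.99). The rack is 100×200 as specified. Next I'll lift and turn.

```bash
python3 -m crank '[[[0,0,-4,0,9.5],[0,0,-4,0,9.5],[0,0,-3,-0.12,9.5],[0,0,0,-0.12,9.5],[0,0,0,-0.12,9.5],[0,0,0,-0.12,9.5],[0,0,0,-0.12,9.5],[0,0,0,-0.12,9.5],[0,0,0,-0.12,9.5],[0,0,0,-0.12,9.5]]]' 3; python3 -m crank '[[[0,0,0,-0.12,9.5],[0,0,0,-0.056,9.5],[2,0.5,0,0,9.5],[3.4,1,0,0,9.5],[3.4,1,0,0,9.5],[3.4,1,0,0,9.5],[3.4,1,0,0,9.5],[3.4,1,0,0,9.5],[3.4,1,0,0,9.5],[3.4,1,0,0,9.5]]]'
```

```text
time: 1.23
eef_pos: [187.6, -622.3, 292.7]
ee_rot: [[0.307, 0.952, -0.0], [0.952, -0.307, 0.0], [0.0, -0.0, -1.0]]
force: [-0.4, 0.1, 0.1]
gripper_width: 95.2
grip_force: 0.0
time: 2.07
eef_pos: [298.7, -375.9, 292.9]
ee_rot: [[0.142, 0.99, 0.0], [0.99, -0.142, -0.0], [-0.0, 0.0, -1.0]]
force: [0.8, -0.3, 1.0]
gripper_width: 95.0
grip_force: 0.0
```

```bash
python3 -m crank '[[[3.4,1,0,0,9.5],[3.4,1,0,0,9.5],[3.4,1,0,0,9.5],[3.4,1,0,0,9.5],[3.4,1,0,0,9.5],[3.4,1,0,0,9.5],[3.4,1,0,0,9.5],[3.4,1,0,0,9.5],[3.4,1,0,0,9.5],[3.4,1,0,0,9.5]]]'; python3 -m crank '[[[3.4,1,0,0,9.5],[3.4,1,1,0,9.5],[3.4,1,3,0,9.5],[3.4,1,3,0,9.5],[3.4,1,3,0,9.5],[3.2,1,3,0,9.5],[1.9,0,3,0,9.5],[0,0,0,0,9.5]]]'
```

```text
time: 2.9
eef_pos: [445.8, -53.3, 293.1]
ee_rot: [[0.141, 0.99, 0.001], [0.99, -0.141, -0.0], [-0.0, 0.001, -1.0]]
force: [-0.2, -1.1, -0.2]
gripper_width: 95.0
grip_force: 0.0
time: 3.57
eef_pos: [526.5, 145.3, 136.8]
ee_rot: [[0.138, 0.99, -0.012], [0.99, -0.138, -0.001], [-0.003, -0.011, -1.0]]
force: [-1.6, 0.2, -1.8]
gripper_width: 95.0
grip_force: 0.0
```

```bash
python3 -m crank '[[[0,0,0,0,9.5],[0,0,0,0,9.5]]]'
```

```text
time: 3.73
eef_pos: [531.1, 142.7, 145.4]
ee_rot: [[0.141, 0.99, 0.001], [0.99, -0.141, -0.0], [0.0, 0.001, -1.0]]
force: [0.2, -0.5, 0.3]
gripper_width: 95.4
grip_force: 0.0
```

```bash
python3 -m crank '[[[1.0,0.4,1,0,9.5],[0.68,0,2,0,9.5],[0,0,2,0,9.5],[0,0,2,0,9.5],[0,0,2,0,9.5],[0,0,1.4,0,9.5],[0,0,1,0,9.5],[0,0,0,0,9.5],[0,0,0,0,9.5]]]'
python3 - <<'E'
from h import *
s=r.capture("scene");cv2.imwrite("pics/s2.png",cv2.resize(s[200:310,270:410,::-1],(760,597),interpolation=3))
E
```

```text
time: 4.48
eef_pos: [538.0, 158.5, 31.7]
ee_rot: [[0.143, 0.99, 0.002], [0.99, -0.143, 0.0], [0.001, 0.002, -1.0]]
force: [-0.9, 0.2, 0.4]
gripper_width: 94.9
grip_force: 0.0
```

View pics/s2.png

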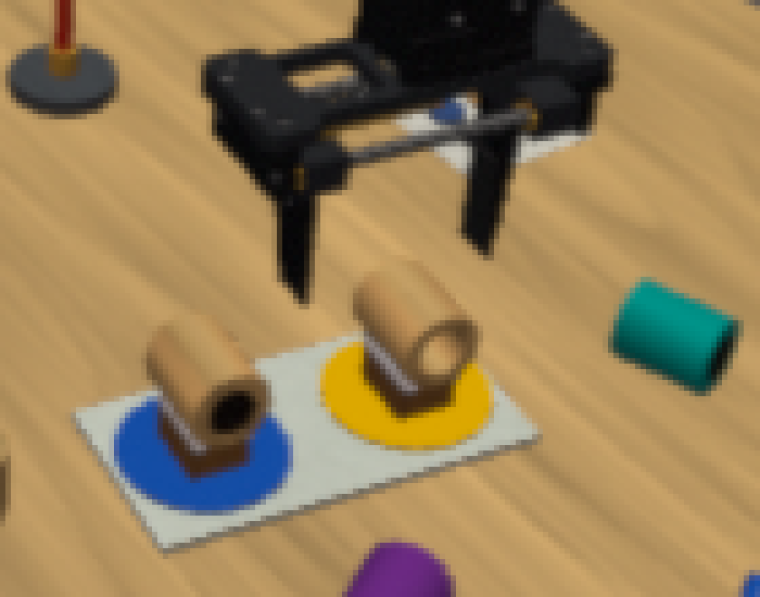

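Run:
```python
from h import *
c=np.array([538,158.5,31.7]);y=np.array([.99,-.143,0])
print(proj("scene",c),proj("scene",c+47*y),proj("scene",c-47*y))
a,b=(325.3,255.3),(359.7,246.5)
for z in(31.7,50,70,90): print(z,onz("scene",a,z),onz("scene",b,z))
t=r.capture("top");cv2.imwrite("pics/t2.png",cv2.resize(t[170:260,170:270,::-1],(660,594),interpolation=3))
```

```text
[340.255 257.983] [324.583 262.313] [355.49  253.774]
31.7 [565.223 129.149  31.7  ] [460.509 146.21   31.7  ]
50 [580.399 147.099  50.   ] [478.278 163.738  50.   ]
70 [596.985 166.716  70.   ] [497.698 182.893  70.   ]
90 [613.571 186.334  90.   ] [517.119 202.049  90.   ]
```

View pics/t2.png

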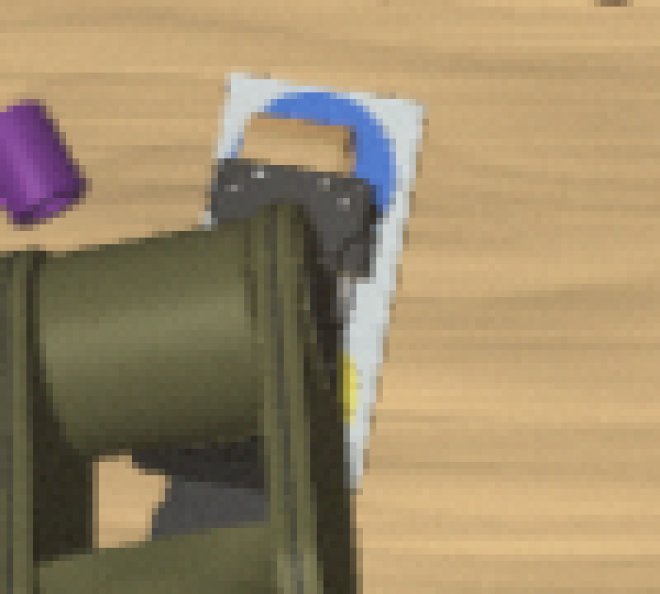

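Run:
```python
from h import *
for z in(110,130,150): print(z,proj("top",[627,145.6,z]),onz("top",(214.9,196),z))
# rim of body in the scene: expected corners at body underside
c=np.array([538,158.5,110]);y=np.array([.99,-.143,0]);x=np.array([.143,.99,0])
for z in(110,130,150): print(z,[proj("scene",[*(c+a*90*y+37*x)[:2],z]).round(1).tolist() for a in(1,-1)])
print(r.observe()["joints"])
```

```text
110 [218.065 198.437] [634.397 155.518 110.   ]
130 [216.949 197.536] [631.586 151.916 130.   ]
150 [215.797 196.605] [628.775 148.314 150.   ]
110 [[318.6, 250.3], [381.0, 233.9]]
130 [[319.2, 243.7], [382.2, 227.4]]
150 [[319.8, 236.9], [383.3, 220.8]]
[ 0.192  0.071  1.975 -0.     1.092  0.334]
```

Run:
```python
from h import *
c=np.array([187.5,-622.3,182.7]);y=np.array([.2886,-.957,0])
for n in("scene","top"):print(n,[proj(n,c+k*y+[0,0,dz]).round(1).tolist() for dz in (0,19,40) for k in(-55,0,55)])
a=cv2.imread("pics/scene0.png")[40:110,250:340];b=cv2.imread("pics/top0.png")[335:405,470:560]
cv2.imwrite("pics/st.png",np.hstack([cv2.resize(i,(400,311),interpolation=3) for i in(a,b)]))
```

```text
scene [[301.8, 99.6], [291.2, 96.4], [280.9, 93.3], [302.0, 94.9], [291.3, 91.8], [281.0, 88.7], [302.2, 89.6], [291.5, 86.6], [281.1, 83.6]]
top [[468.8, 362.5], [487.9, 356.8], [506.8, 351.1], [471.9, 364.3], [491.2, 358.5], [510.5, 352.7], [475.3, 366.3], [495.0, 360.4], [514.7, 354.5]]
```

View pics/st.png

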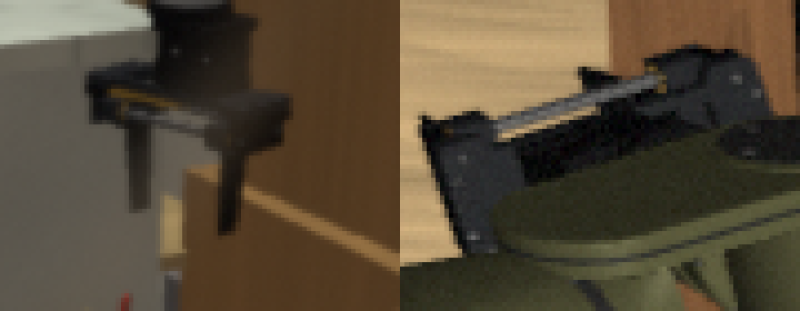

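The fingertips appear about 20–25 mm above the reported TCP in both pictures (now, and at the start). I'll check by touching down gently on the rack foot, whose top is at z=6.

```bash
python3 -m crank '[[[0,0,1,0,9.5],[0,0,0.8,0,9.5],[0,0,0.3,0,9.5],[0,0,0.1,0,9.5],[0,0,0,0,9.5]]]'; python3 -m crank '[[[0,0,0.1,0,9.5],[0,0,0.1,0,9.5],[0,0,0.1,0,9.5],[0,0,0,0,9.5]]]'
```

```text
time: 5.0
eef_pos: [536.2, 159.0, 7.4]
ee_rot: [[0.141, 0.99, -0.001], [0.99, -0.141, -0.0], [-0.001, -0.001, -1.0]]
force: [-0.1, -0.0, 0.3]
gripper_width: 94.8
grip_force: 0.0
time: 5.33
eef_pos: [536.8, 159.1, 5.1]
ee_rot: [[0.141, 0.99, -0.0], [0.99, -0.141, -0.0], [-0.0, -0.0, -1.0]]
force: [-0.6, 0.1, 0.5]
gripper_width: 94.9
grip_force: 0.0
```

```bash
python3 -m crank '[[[0,0,0.1,0,9.5],[0,0,0.1,0,9.5],[0,0,0.1,0,9.5],[0,0,0,0,9.5]]]'
```

```text
time: 5.67
eef_pos: [536.6, 159.0, 1.9]
ee_rot: [[0.141, 0.99, -0.0], [0.99, -0.141, -0.0], [-0.0, -0.0, -1.0]]
force: [-0.7, 0.2, -0.4]
gripper_width: 95.0
grip_force: 0.0
```

```bash
python3 -m crank '[[[0,0,0.2,0,9.5],[0,0,0.2,0,9.5],[0,0,0.2,0,9.5],[0,0,0.2,0,9.5],[0,0,0.2,0,9.5],[0,0,0,0,9.5]]]';python3 -m crank '[[[0,0,0.1,0,9.5],[0,0,0.1,0,9.5],[0,0,0.1,0,9.5],[0,0,0.1,0,9.5],[0,0,0,0,9.5]]]'
```

```text
time: 6.17
eef_pos: [536.4, 159.0, -8.4]
ee_rot: [[0.141, 0.99, -0.001], [0.99, -0.141, -0.0], [-0.0, -0.001, -1.0]]
force: [-0.1, 1.4, -0.3]
gripper_width: 94.9
grip_force: 0.0
time: 6.58
eef_pos: [536.7, 159.1, -12.0]
ee_rot: [[0.142, 0.99, -0.0], [0.99, -0.142, -0.0], [-0.0, -0.0, -1.0]]
force: [-0.6, -0.3, 0.0]
gripper_width: 95.2
grip_force: 0.0
```

Run:
```python
from h import *
o=r.observe();print(o["eef_pos"],o["force"],o["joints"])
s=r.capture("scene");a=s[235:290,290:390]
cv2.imwrite("pics/s3.png",cv2.resize(a[:,:,::-1],(800,440),interpolation=3))
```

```text
[536.71  159.055 -11.999] [-0.58  -0.261  0.03 ] [0.192 0.131 1.996 0.    1.015 0.334]
```

View pics/s3.png

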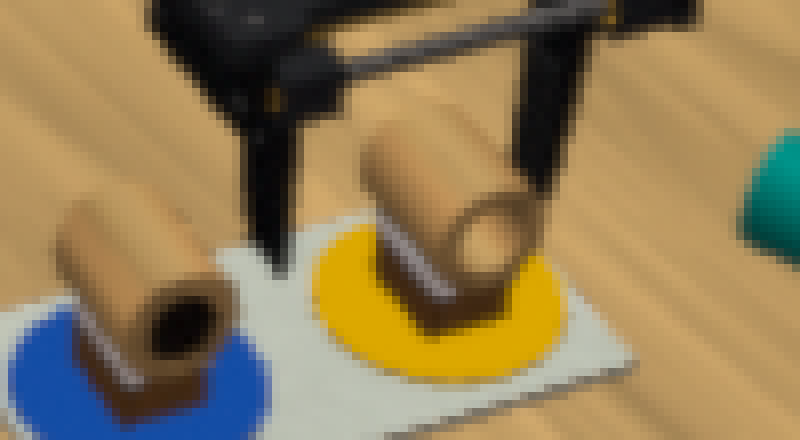

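```bash
python3 - <<'E'
from h import *
for z in(6,8,10,12,14): print(z,onz("scene",(325,269.4),z),proj("scene",[589.2,151.5,z]))
E
python3 -m crank '[[[0,0,0.1,0,9.5],[0,0,0.1,0,9.5],[0,0,0.1,0,9.5],[0,0,0,0,9.5]]]';python3 -m crank '[[[0,0,0.1,0,9.5],[0,0,0.1,0,9.5],[0,0,0.1,0,9.5],[0,0,0,0,9.5]]]'
```

```text
6 [580.652 151.596   6.   ] [322.371 270.459]
8 [582.215 153.433   8.   ] [322.425 269.872]
10 [583.777 155.27   10.   ] [322.48  269.284]
12 [585.34  157.107  12.   ] [322.534 268.696]
14 [586.902 158.944  14.   ] [322.589 268.106]
time: 6.97
eef_pos: [536.7, 159.0, -15.1]
ee_rot: [[0.142, 0.99, -0.0], [0.99, -0.142, -0.0], [-0.0, -0.0, -1.0]]
force: [0.1, 0.5, 0.3]
gripper_width: 95.6
grip_force: 0.0
time: 7.3
eef_pos: [536.7, 159.0, -18.1]
ee_rot: [[0.141, 0.99, -0.0], [0.99, -0.141, -0.0], [-0.0, -0.0, -1.0]]
force: [0.4, -0.2, 0.5]
gripper_width: 95.0
grip_force: 0.0
```

```bash
python3 -m crank '[[[0,0,0.1,0,9.5],[0,0,0.1,0,9.5],[0,0,0,0,9.5]]]';python3 -m crank '[[[0,0,0.1,0,9.5],[0,0,0.1,0,9.5],[0,0,0,0,9.5]]]'; python3 -m crank '[[[0,0,0.1,0,9.5],[0,0,0.1,0,9.5],[0,0,0,0,9.5]]]'
```

```text
time: 7.55
eef_pos: [536.7, 159.0, -20.1]
ee_rot: [[0.141, 0.99, -0.0], [0.99, -0.141, -0.0], [-0.0, -0.0, -1.0]]
force: [-0.2, 0.3, 0.2]
gripper_width: 94.9
grip_force: 0.0
time: 7.8
eef_pos: [536.7, 159.0, -22.0]
ee_rot: [[0.142, 0.99, -0.0], [0.99, -0.142, -0.0], [-0.0, -0.0, -1.0]]
force: [-0.5, 0.4, -0.4]
gripper_width: 95.0
grip_force: 0.0
time: 8.05
eef_pos: [536.7, 159.0, -24.0]
ee_rot: [[0.141, 0.99, -0.0], [0.99, -0.141, -0.0], [-0.0, -0.0, -1.0]]
force: [1.0, 0.5, 0.2]
gripper_width: 95.2
grip_force: 0.0
```

Run:
```python
from h import *
s=r.capture("scene");h=cv2.cvtColor(s,cv2.COLOR_RGB2HSV)[:,:,2]
print(h[258:284,318:330])
for z in(0,2,4,6,8,10): print(z,[proj("scene",np.array([536.7,159,z])+k*np.array([.99,-.142,0])).round(1).tolist() for k in(47,53,59)])
cv2.imwrite("pics/s4.png",cv2.resize(s[235:290,290:390,::-1],(800,440),interpolation=3))
```

```text
[[179 156  56   9   7   8   8  24  86 164 203 207]
 [177 159  58   8   8   7  10  24  88 167 204 207]
 [177 156  57   7  10   7  10  26  91 170 204 209]
 [180 157  56  11  11  10  10  31 108 191 202 206]
 [182 160  59   9   9   8   9  32 107 189 200 203]
 [179 161  59  10   7   7  11  37 104 174 194 196]
 [177 158  61  11   4   7  10  39 110 182 193 194]
 [179 160  74  18  10   9  10  45 116 187 193 193]
 [191 172  99  28   9   6  15  59 129 186 191 194]
 [192 178 108  34  11   8  16  64 135 186 189 201]
 [186 183 139  59  15   9  21  81 154 190 194 208]
 [169 183 173 114  51  15  24  82 158 190 197 214]
 [126 160 187 173 113  42  27  86 161 192 198 218]
 [112 138 188 192 170  96  42 102 183 194 196 214]
 [108 133 183 193 190 165  85 111 185 192 187 190]
 [106 128 171 192 193 183 148 144 188 193 190 201]
 [103 128 171 191 193 194 189 189 192 193 184 181]
 [105 135 182 192 194 194 195 194 194 193 191 190]
 [ 91 130 172 188 193 195 195 195 194 194 193 191]
 [109 157 168 176 191 195 195 195 195 194 193 193]
 [139 163 166 170 182 194 195 195 194 193 192 192]
 [160 165 165 167 175 186 194 194 194 194 192 191]
 [165 165 166 166 168 175 189 193 192 192 193 193]
 [166 165 165 165 167 173 188 193 193 192 192 191]
 [165 164 164 165 165 170 187 193 193 192 191 191]
 [165 165 165 165 166 169 187 193 193 192 191 190]]
0 [[324.2, 271.6], [322.2, 272.2], [320.2, 272.8]]
2 [[324.3, 271.0], [322.3, 271.6], [320.3, 272.2]]
4 [[324.3, 270.5], [322.3, 271.0], [320.3, 271.6]]
6 [[324.4, 269.9], [322.4, 270.4], [320.4, 271.0]]
8 [[324.4, 269.3], [322.4, 269.9], [320.4, 270.4]]
10 [[324.5, 268.7], [322.5, 269.3], [320.5, 269.8]]
```

View pics/s4.png

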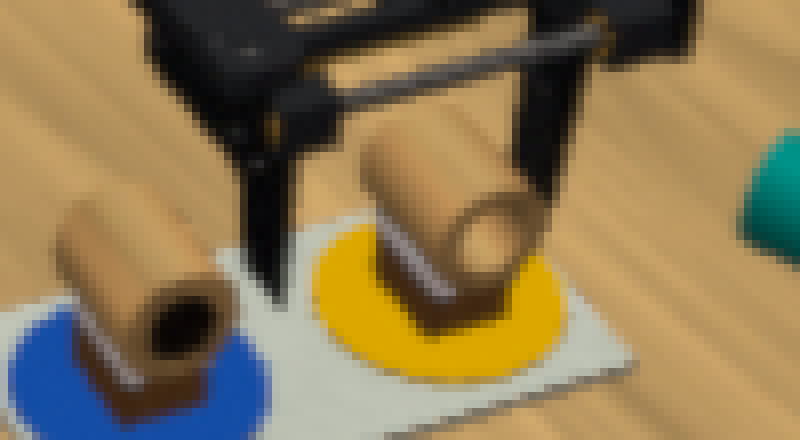

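```bash
python3 -m crank '[[[0,0,0.1,0,9.5],[0,0,0,0,9.5]]]';python3 -m crank '[[[0,0,0.1,0,9.5],[0,0,0,0,9.5]]]'; python3 -m crank '[[[0,0,0.1,0,9.5],[0,0,0,0,9.5]]]'
```

```text
time: 8.27
eef_pos: [536.8, 159.1, -24.9]
ee_rot: [[0.142, 0.99, -0.0], [0.99, -0.142, -0.0], [-0.0, -0.0, -1.0]]
force: [-0.2, -0.2, 0.3]
gripper_width: 94.9
grip_force: 0.0
time: 8.43
eef_pos: [537.0, 159.1, -25.6]
ee_rot: [[0.141, 0.99, 0.0], [0.99, -0.141, 0.0], [0.0, 0.0, -1.0]]
force: [-0.3, 0.5, 1.0]
gripper_width: 95.0
grip_force: 0.7
time: 8.6
eef_pos: [537.1, 159.1, -25.6]
ee_rot: [[0.142, 0.99, -0.0], [0.99, -0.142, -0.0], [-0.0, -0.0, -1.0]]
force: [-5.3, -1.4, 7.7]
gripper_width: 94.8
grip_force: 3.8
```

Contact came at a reported z of −25.3, so the true fingertip height is the reported z + 31 mm; laterally the reading agrees. I'll raise to put the hold point at z=50 and close gently on the felt end.

```bash
python3 -m crank '[[[0,0,-1,0,9.5],[0,0,-1,0,9.5],[0,0,-0.65,0,7],[0,0,0,0,6],[0,0,0,0,5],[0,0,0,0,4.5],[0,0,0,0,4],[0,0,0,0,3.8],[0,0,0,0,3.6],[0,0,0,0,3.6]]]' 3
```

```text
time: 9.43
eef_pos: [536.6, 159.0, -0.6]
ee_rot: [[0.142, 0.99, -0.001], [0.99, -0.142, -0.0], [-0.0, -0.001, -1.0]]
force: [-0.6, -0.1, 0.3]
gripper_width: 47.1
grip_force: 0.0
```

```bash
python3 -m crank '[[[0,0,0,0,3.4],[0,0,0,0,3.4],[0,0,0,0,3.4],[0,0,0,0,3.4]]]' 3
```

```text
time: 9.77
eef_pos: [536.4, 159.0, -0.5]
ee_rot: [[0.141, 0.99, -0.001], [0.99, -0.141, -0.0], [-0.0, -0.001, -1.0]]
force: [-1.7, 0.1, 0.6]
gripper_width: 41.6
grip_force: 3.0
```

Gripped at 41.6 mm. I'll lift and see whether the pot swings.

```bash
python3 -m crank '[[[0,0,-0.5,0,3.4],[0,0,-1,0,3.4],[0,0,-1.5,0,3.4],[0,0,-2,0,3.4],[0,0,-2,0,3.4],[0,0,-2,0,3.4],[0,0,-1,0,3.4],[0,0,0,0,3.4],[0,0,0,0,3.4]]]' 3
python3 - <<'E'
from h import *
s=r.capture("scene");print(r.observe()["force"])
cv2.imwrite("pics/s5.png",cv2.resize(s[200:290,285:385,::-1],(660,594),interpolation=3))
E
```

```text
time: 10.52
eef_pos: [537.4, 159.1, 100.4]
ee_rot: [[0.142, 0.99, 0.002], [0.99, -0.142, 0.0], [0.001, 0.002, -1.0]]
force: [-0.4, -0.2, -0.2]
gripper_width: 41.8
grip_force: 3.0
[-0.148 -0.049 -1.24 ]
```

View pics/s5.png

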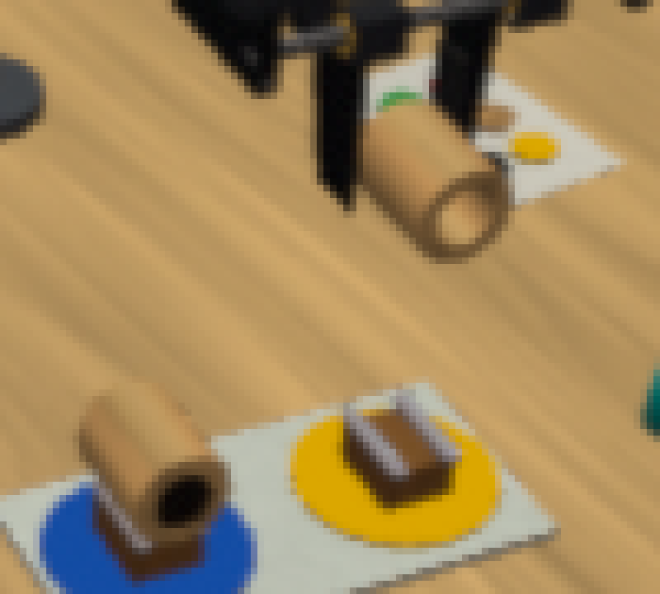

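The grip holds the pot near horizontal without slipping, so it needs a push to pivot. I've used up my allowance of pictures, so from here I'll measure with numbers and forces only. I'll push the lower edge of the hole end against the rod ends while rising.

```bash
python3 -m crank '[[[-1,0,0,0,3.4],[-1.5,0,0,0,3.4],[-1.5,0,1,0,3.4],[-1,0,2,0,3.4],[0,0,2,0,3.4],[0,0,2,0,3.4],[0,0,2,0,3.4],[0,0,1.2,0,3.4],[0,0,0.5,0,3.4],[0,0,0,0,3.4]]]' 3; python3 -m crank '[[[0.15,0,0,0,3.4],[0.15,0,0,0,3.4],[0.25,0,-0.5,0,3.4],[0.25,0,-0.7,0,3.4],[0,0,0,0,3.4]]]'
```

```text
time: 11.4
eef_pos: [528.0, 109.1, -9.4]
ee_rot: [[0.142, 0.99, -0.004], [0.99, -0.142, -0.0], [-0.001, -0.004, -1.0]]
force: [-0.1, -1.2, -1.3]
gripper_width: 42.0
grip_force: 3.0
time: 11.82
eef_pos: [533.0, 118.3, 7.5]
ee_rot: [[0.141, 0.99, 0.004], [0.99, -0.141, 0.001], [0.001, 0.004, -1.0]]
force: [0.8, -0.9, -0.1]
gripper_width: 41.7
grip_force: 3.0
```

```bash
python3 -m crank '[[[0.4,0,-0.5,0,3.4],[0.4,0,-0.5,0,3.4],[0.3,0,-0.2,0,3.4],[0.35,0,-0.25,0,3.4],[0.35,0,-0.25,0,3.4],[0.6,0,-0.2,0,3.4],[0.6,0,-0.2,0,3.4],[0,0,0,0,3.4]]]'
python3 - <<'E'
from h import *
o=r.observe();p=o["eef_pos"];print(p,o["force"],"axis",(p-[541,184.5,0])@[.141,.99,0],"holdz",p[2]+50.4)
s=r.capture("scene");b=cv2.imread("pics/scene0.png")[:,:,::-1]
d=np.abs(s.astype(int)-b).max(2)>25; h=cv2.cvtColor(s,cv2.COLOR_RGB2HSV)
m=(d&(h[:,:,2]>70)&(h[:,:,0]<25)&(h[:,:,1]>60)).astype(np.uint8); m[:200]=0;m[300:]=0;m[:,:285]=0;m[:,390:]=0
for y in range(225,285,2): print(y,''.join('#' if v else '.' for v in m[y,300:385]))
E
```

```text
time: 12.48
eef_pos: [535.6, 148.3, 26.2]
ee_rot: [[0.141, 0.99, 0.001], [0.99, -0.141, 0.001], [0.001, 0.001, -1.0]]
force: [0.0, -0.1, -0.7]
gripper_width: 41.7
grip_force: 3.0
[535.636 148.339  26.217] [ 0.011 -0.061 -0.709] axis -36.55551473361765 holdz 76.61720153926436
225 ........#...............................................#............................
227 ..........#............##.....###.........####.......................................
229 ...........#...........##.......##.......#...........................................
231 .............#...........###....#........#...#.......#...............................
233 ...............#......##............#........#.......#...............................
235 .................#....#.....#......#.........#......#................................
237 ..................#..##.....#......#.........#......#................................
239 ............................#......#..........##...##................................
241 ............................#......#............#..#.................................
243 ..........
[... 1175 characters left out ...]
...............................##......#..............................
271 .....................................................................................
273 .....................................................................................
275 .....................................................................................
277 .....................................................................................
279 .....................................................................................
281 .....................................................................................
283 .....................................................................................
```

Run:
```python
from h import *
u=np.array([.141,.99,0]);w=np.array([.99,-.141,0]);z=np.array([0,0,1.])
P=np.array([541,184.5,0])-31*u+76.6*z
im=r.capture("scene")
g=cv2.cvtColor(im,cv2.COLOR_RGB2HSV)
for th in(0,30,60,80):
    t=np.radians(th);d=u*np.cos(t)-z*np.sin(t);n=u*np.sin(t)+z*np.cos(t)
    print(th,"hole c",proj("scene",P+45.5*d).round(1),"felt c",proj("scene",P-4.5*d).round(1),"face pts",[proj("scene",P+45.5*d+21*(np.cos(a)*n+np.sin(a)*w)).round(0).astype(int).tolist() for a in np.arange(0,6.28,1.571)])
print("V");print(g[232:276:2,326:366:2,2])
```

```text
0 hole c [350.4 253.3] felt c [340.3 242.3] face pts [[351, 247], [343, 255], [349, 260], [357, 251]]
30 hole c [348.2 259. ] felt c [340.5 241.7] face pts [[351, 256], [341, 261], [345, 262], [355, 257]]
60 hole c [344.2 260.2] felt c [340.8 241.6] face pts [[348, 261], [337, 262], [340, 259], [351, 258]]
80 hole c [341.1 258.6] felt c [341.2 241.7] face pts [[345, 262], [334, 261], [337, 255], [348, 257]]
V
[[168  64  10  33  20  56 100 134 176 166  36  18  13  29 164 193 192 190
  196 197]
 [194  65   7   9  29 174 182 188 186 157  24  16  12  58 172 177 180 185
  183 195]
 [196  62   9   7  31 181 187 182 187 165  17  16  10  95 180 178 176 181
  185 182]
 [203  78  10   7  43 188 190 190 189 173  80  18  17 123 176 179 178 172
  180 182]
 [200  79   7   8  62 198 190 195 196 188 171  58  30 169 176 176 179 177
  170 180]
 [192  77   9   7  64 167 185 189 194 193 183 144  55 175 178 174 175 180
  175 169]
 [184  79   9  10  63 155 181 188 189 195 190 176 130 189 183 180 174 175
  179 173]
 [186 100   7  10  67 143 170 188 188 187 194 186 169 183 190 184 181 174
  175 181]
 [185 1
[... 483 characters left out ...]
 197 196
  197 191]
 [200 206 207 202 192 191 175 179  93  99 161 143 121 177 199 200 197 194
  196 199]
 [194 200 199 196 193 188 160 198 127  92 104 152 186 192 183 198 202 197
  193 195]
 [188 192 194 208 219 198 127 148 126 120 115 131 163 209 202 192 198 204
  197 191]
 [192 190 208 220 220 191  71 136 144 121 120 116 137 168 214 210 193 196
  204 199]
 [195 194 219 220 219 171  64  76 142 153 122 119 105 142 187 219 213 193
  194 203]
 [194 198 219 219 220 205  89  64  83 148 133 112  87  75 188 220 220 201
  186 194]
 [193 186 218 220 220 220 200  82  63  75  76  63  63  82 214 219 219 213
  189 187]
 [193 184 215 220 220 220 219 191  67  60  65  65  82 125 216 220 219 207
  192 195]]
```

The rim of the visible face is centred near (349,257.5). That fits a tilt of about 25°, so some rotation happened before it slid over. I'll back off, lower, and push again from lower down.

```bash
python3 -m crank '[[[-1.5,0,0,0,3.4],[-1.6,0,0,0,3.4],[-1.5,0,0.5,0,3.4],[0,0,1,0,3.4],[0,0,0.6,0,3.4],[0,0,0,0,3.4],[0.4,0,0,0,3.4],[0.4,0,0,0,3.4],[0.4,0,-0.2,0,3.4],[0.4,0,-0.2,0,3.4]]]' 3; python3 -m crank '[[[0.4,0,-0.2,0,3.4],[0.4,0,0,0,3.4],[0.4,0,0,0,3.4],[0.4,0,0,0,3.4],[0.4,0,0,0,3.4],[0.15,0,0,0,3.4],[0,0,0,0,3.4]]]'
cat > v.py <<'E'
from h import *
o=r.observe();p=o["eef_pos"];print("axis",(p-[541,184.5,0])@[.141,.99,0],"lat",(p-[541,184.5,0])@[.99,-.141,0],"holdz",p[2]+50.4,o["force"])
u=o["ee_rot"][:,0];w=o["ee_rot"][:,1];z=np.array([0,0,1.]);P=p+5.4*u+50.4*z
im=r.capture("scene");g=cv2.cvtColor(im,cv2.COLOR_RGB2HSV)
for th in(30,60,90):
    t=np.radians(th);d=u*np.cos(t)-z*np.sin(t);n=u*np.sin(t)+z*np.cos(t)
    print(th,"hole c",proj("scene",P+45.5*d).round(1),"felt c",proj("scene",P-4.5*d).round(1),"face",[proj("scene",P+45.5*d+21*(np.cos(a)*n+np.sin(a)*w)).round(0).astype(int).tolist() for a in np.arange(0,6.28,1.571)])
a,b=proj("scene",P).round().astype(int);print("rows",b-12,"cols",a-20);print(g[b-12:b+30:2,a-20:a+22:2,2])
E
python3 v.py
```

```text
time: 13.42
eef_pos: [531.3, 118.4, 9.2]
ee_rot: [[0.141, 0.99, 0.001], [0.99, -0.141, 0.0], [0.0, 0.001, -1.0]]
force: [-1.1, 0.7, -0.2]
gripper_width: 41.8
grip_force: 3.0
time: 14.0
eef_pos: [533.9, 139.2, 10.6]
ee_rot: [[0.141, 0.99, -0.0], [0.99, -0.141, 0.0], [0.0, -0.0, -1.0]]
force: [-0.1, 0.4, -0.2]
gripper_width: 41.6
grip_force: 3.0
axis -45.827648703149755 lat -0.6375671098851561 holdz 61.01066047958203 [-0.131  0.434 -0.166]
30 hole c [345.9 261.5] felt c [338.3 244.4] face [[349, 258], [339, 263], [343, 265], [353, 260]]
60 hole c [342.  262.7] felt c [338.7 244.3] face [[346, 264], [335, 265], [338, 262], [349, 261]]
90 hole c [337.4 259.5] felt c [339.1 244.6] face [[341, 264], [331, 261], [334, 255], [344, 258]]
rows 234 cols 319
[[ 11  55  72  78  23  65  42  19  25  50 154 188  99  17  22   9 105 180
  177 179 184]
 [ 32 184 198 177   8   8  18  72 177 182 183 182  77  14  16  21 139 178
  180 176 178]
 [ 44 185 199 177   9   9   8 116 203 192 188 184  60  16  14  37 171 177
  177 180 174]
 [ 76 179 190 173   8   8  10 116 205 205 193 179  67  18  14  73 174 178
  
[... 826 characters left out ...]
1 198 202 208 206 196 192 132 123 100 161 199 189 142 114 189
  202 198 196]
 [183 181 185 190 196 202 190 194 194 146 104  89 153 182 147 117 187 187
  191 202 199]
 [181 184 184 188 189 194 196 217 219 121 136  91  88 100 107 152 188 209
  196 194 202]
 [191 193 193 193 192 193 218 220 218  92  96 149 125 120 119 113 154 197
  217 201 193]
 [194 193 195 195 194 208 220 220 212  85  64 110 154 130 120 116 114 160
  217 219 196]
 [159 195 195 193 194 218 220 220 219 148  67  64 123 147 119 101  76 118
  218 220 216]
 [132 193 193 192 192 191 220 220 219 218 145  64  65  81  68  62  65 143
  220 220 219]
 [128 191 194 193 192 180 219 220 220 220 217 106  62  62  66  70  93 173
  220 219 219]]
```

Run:
```python
from h import *
from scipy.optimize import fsolve
u=np.array([.141,.99,0]);z=np.array([0,0,1.])
for t,px in(([537.4,159.1,100.4],(355,232.3)),([535.6,148.3,26.2],(349,257.5)),([533.9,139.2,10.6],(346,260))):
    P=np.array(t)+50.4*z
    print(fsolve(lambda q:proj("scene",P+q[0]*u-q[1]*z)-px,[40,20]))
```

```text
[47.656  4.634]
[47.413 16.334]
[44.58  17.974]
```

The face centre sits about 25° down. A push on the face only has the offset from the axis as its lever arm, so I need contact near the ring's bottom. I'll redo it along the rolling path for about 9 mm offset.

```bash
python3 -m crank '[[[0,0,-1.5,0,3.4],[-1.2,0,0,0,3.4],[-1,0,0,0,3.4],[0,0,0.9,0,3.4],[0,0,0.84,0,3.4],[0,0,0,0,3.4],[0.25,0,0,0,3.4],[0.25,0,0,0,3.4],[0.27,0,-0.28,0,3.4],[0,0,0,0,3.4]]]' 3; python3 -m crank '[[[0.27,0,-0.28,0,3.4],[0.27,0,-0.27,0,3.4],[0,0,0,0,3.4]]]'; python3 -m crank '[[[0.33,0,-0.2,0,3.4],[0.33,0,-0.2,0,3.4],[0.33,0,-0.2,0,3.4],[0,0,0,0,3.4]]]';python3 v.py
```

```text
time: 14.88
eef_pos: [532.7, 125.5, 11.9]
ee_rot: [[0.141, 0.99, 0.001], [0.99, -0.141, 0.001], [0.001, 0.001, -1.0]]
force: [-1.2, -0.2, -0.4]
gripper_width: 41.9
grip_force: 3.0
time: 15.13
eef_pos: [533.7, 130.8, 17.8]
ee_rot: [[0.141, 0.99, 0.002], [0.99, -0.141, 0.001], [0.001, 0.002, -1.0]]
force: [0.7, 0.1, -0.9]
gripper_width: 41.5
grip_force: 3.0
time: 15.47
eef_pos: [534.7, 140.5, 23.3]
ee_rot: [[0.141, 0.99, 0.001], [0.99, -0.141, 0.001], [0.001, 0.001, -1.0]]
force: [-0.3, -0.6, -1.0]
gripper_width: 41.8
grip_force: 3.0
axis -44.424761151723416 lat -0.020534597253295154 holdz 73.65217459034253 [-0.319 -0.579 -0.952]
30 hole c [346.4 258. ] felt c [338.8 240.9] face [[349, 255], [339, 260], [344, 261], [353, 256]]
60 hole c [342.5 259.3] felt c [339.2 240.8] face [[346, 260], [336, 261], [339, 258], [349, 257]]
90 hole c [337.9 256.2] felt c [339.6 241.1] face [[342, 261], [331, 258], [334, 252], [345, 254]]
rows 230 cols 319
[[ 10  41  61  65  29  55  75  19  20  31 103 182 162  18  23  14  47 184
  195 202 202]
 [ 15 118 187 177  32   9  17  44 130 180 184 178 129  16  1
[... 1020 characters left out ...]
2 206 205 195 193 177 114 142 162 175 179 185 172 146 162 198
  201 196 197]
 [183 191 197 201 207 207 197 192 116 136 158 174 178 179 167 159 191 200
  197 199 197]
 [180 184 192 199 203 208 206 194 141 126 154 159 162 147 165 193 188 194
  202 198 195]
 [183 181 184 191 195 202 190 194 193 151 176 183 145 106 148 173 193 187
  191 202 198]
 [180 185 184 188 188 194 196 218 219 121 148 137 121 120 111 151 189 209
  196 194 202]
 [191 193 193 193 191 193 219 220 218  91  97 150 125 121 119 113 154 197
  217 201 192]
 [194 193 194 194 194 208 220 220 211  86  64 109 153 130 119 116 114 160
  217 219 196]
 [160 195 195 193 194 218 219 219 219 148  67  64 123 147 119 100  75 118
  217 219 216]]
```

The end face is no longer visible and the outline fits about 60°. I'll continue, then finish by pushing the pot's side against the rod ends.

```bash
python3 -m crank '[[[0.37,0,-0.1,0,3.4],[0.37,0,-0.1,0,3.4],[0.37,0,-0.1,0,3.4],[0,0,-1,0,3.4],[-1.5,0,-0.5,0,3.4],[-2,0,0,0,3.4],[-1.5,0,0.5,0,3.4],[0,0,1,0,3.4],[0,0,1.1,0,3.4],[0,0,0.5,0,3.4]]]' 3; python3 -m crank '[[[0,0,0,0,3.4],[0.8,0,0,0,3.4],[0.5,0,0,0,3.4],[0.5,0,0,0,3.4],[0.5,0,0,0,3.4],[0.5,0,0,0,3.4],[0.5,0,0,0,3.4],[0.4,0,0,0,3.4],[0,0,0,0,3.4]]]';python3 v.py
```

```text
time: 16.35
eef_pos: [527.6, 101.5, 7.9]
ee_rot: [[0.142, 0.99, -0.002], [0.99, -0.142, 0.0], [-0.0, -0.002, -1.0]]
force: [-1.6, 0.4, -0.7]
gripper_width: 41.5
grip_force: 3.0
time: 17.1
eef_pos: [533.9, 138.7, 9.8]
ee_rot: [[0.141, 0.99, 0.0], [0.99, -0.141, 0.001], [0.001, 0.0, -1.0]]
force: [-0.7, -0.3, 0.7]
gripper_width: 42.3
grip_force: 3.0
axis -46.330380104372175 lat -0.539378553488686 holdz 60.19434247318186 [-0.745 -0.346  0.729]
30 hole c [345.7 261.6] felt c [338.1 244.6] face [[349, 258], [339, 264], [343, 265], [353, 260]]
60 hole c [341.8 262.9] felt c [338.5 244.4] face [[346, 264], [335, 265], [338, 262], [349, 261]]
90 hole c [337.3 259.7] felt c [339.  244.7] face [[341, 264], [330, 262], [333, 255], [344, 258]]
rows 234 cols 319
[[ 12  54  68  55  26  77  45  19  22  51 156 189  78  19  17  10 107 180
  177 179 183]
 [ 35 163 197 138   7  13  17  71 156 182 184 182  74  14  14  20 144 178
  180 175 178]
 [ 45 185 198 145   8   8  16 136 203 191 188 183  58  16  14  38 174 177
  177 179 173]
 [ 89 182 190 173   9   9  16 133 205 196 185 180  81  15  13  78 175 178
[... 829 characters left out ...]
1 198 202 208 193 118 144 161 169 172 163 146 164 194 188 194
  202 198 196]
 [183 181 185 190 196 202 188 162 171 152 178 184 145 106 148 173 193 187
  192 202 198]
 [181 185 184 188 189 194 196 218 218 120 148 137 122 119 111 152 188 210
  197 194 203]
 [191 193 193 193 191 193 219 220 218  92  97 150 125 122 119 113 154 197
  218 201 193]
 [193 193 195 195 194 208 220 220 212  86  65 110 154 130 120 116 114 160
  218 219 197]
 [160 195 195 193 193 218 220 219 219 148  66  65 122 147 119 100  76 117
  218 220 216]
 [133 193 193 193 193 191 219 220 220 218 145  63  66  82  69  62  66 143
  220 220 219]
 [127 191 193 193 192 180 219 220 220 220 217 106  62  62  65  70  93 173
  220 220 218]]
```

The pot is nearly vertical, with about 8° of lean left. I'll press its end lightly on the free table between the rack and the gauge to square it up.

```bash
python3 -m crank '[[[-0.5,0,0,0,3.4],[-1.5,0,-0.5,0,3.4],[-2,0,0,0,3.4],[-2.5,0,0,0,3.4],[-2,0,0.5,0,3.4],[-0.5,0,0.5,0,3.4],[0,0,0.4,0,3.4],[0,0,0,0,3.4]]]' 3; python3 -m crank '[[[0,0,0.1,0,3.4],[0,0,0.1,0,3.4],[0,0,0,0,3.4]]]'; python3 -m crank '[[[0,0,0.1,0,3.4],[0,0,0.1,0,3.4],[0,0,0,0,3.4]]]';python3 -m crank '[[[0,0,0.1,0,3.4],[0,0,0.1,0,3.4],[0,0,0,0,3.4]]]'
```

```text
time: 17.82
eef_pos: [519.9, 48.9, -0.8]
ee_rot: [[0.143, 0.99, -0.002], [0.99, -0.143, 0.001], [0.0, -0.002, -1.0]]
force: [0.1, 0.2, -0.8]
gripper_width: 42.0
grip_force: 3.0
time: 18.07
eef_pos: [521.2, 49.5, -1.5]
ee_rot: [[0.14, 0.99, -0.0], [0.99, -0.14, 0.0], [0.0, -0.0, -1.0]]
force: [-0.0, -1.1, -1.2]
gripper_width: 42.1
grip_force: 3.0
time: 18.32
eef_pos: [521.0, 49.1, -3.5]
ee_rot: [[0.141, 0.99, -0.0], [0.99, -0.141, 0.0], [0.0, -0.0, -1.0]]
force: [-0.6, -0.0, -0.7]
gripper_width: 42.3
grip_force: 3.0
time: 18.57
eef_pos: [521.3, 48.8, -5.1]
ee_rot: [[0.142, 0.99, 0.0], [0.99, -0.142, 0.0], [0.0, 0.0, -1.0]]
force: [-0.6, -0.3, 1.9]
gripper_width: 41.9
grip_force: 3.0
```

```bash
python3 -m crank '[[[0,0,0.1,0,3.4],[0,0,0,0,3.4]]]'; python3 -m crank '[[[0,0,0.1,0,3.4],[0,0,0,0,3.4]]]';python3 -m crank '[[[0,0,0.1,0,3.4],[0,0,0,0,3.4]]]'
```

```text
time: 18.73
eef_pos: [521.7, 48.8, -5.7]
ee_rot: [[0.142, 0.99, 0.001], [0.99, -0.142, 0.0], [0.0, 0.001, -1.0]]
force: [-1.1, -0.5, 4.3]
gripper_width: 42.5
grip_force: 3.0
time: 18.9
eef_pos: [521.8, 48.7, -6.8]
ee_rot: [[0.142, 0.99, 0.001], [0.99, -0.142, -0.0], [0.0, 0.001, -1.0]]
force: [-0.8, -0.2, 4.0]
gripper_width: 42.0
grip_force: 3.0
time: 19.07
eef_pos: [521.8, 48.7, -7.9]
ee_rot: [[0.142, 0.99, 0.002], [0.99, -0.142, -0.0], [0.0, 0.002, -1.0]]
force: [-0.8, 0.0, 4.6]
gripper_width: 42.2
grip_force: 3.0
```

The force levels off at about 4.5 N, the slip limit of the light grip, so the pot is standing flat, hole down. I'll regrip it here, centred and firmer, with the hold point about 38 mm above the rim.

```bash
python3 -m crank '[[[0,0,0,0,5.2],[0,0,0,0,6],[0,0,0,0,6],[0.22,0,0.2,0,6],[0.22,0,0.2,0,6],[0,0,0,0,3.4],[0,0,0,0,3.4],[0,0,0,0,3.4],[0,0,0,0,3.4],[0,0,0,0,3.4]]]' 12
```

```text
time: 19.9
eef_pos: [521.7, 53.1, -12.4]
ee_rot: [[0.142, 0.99, -0.0], [0.99, -0.142, -0.0], [-0.0, -0.0, -1.0]]
force: [-0.2, 0.8, 0.3]
gripper_width: 42.9
grip_force: 11.8
```

```bash
python3 -m crank '[[[0,0,-2,0,3.4],[0,0,-3,0,3.4],[-1.4,0.4,-3,0,3.4],[-3,0.7,0,0,3.4],[-3.2,0.7,0,0,3.4],[-3.2,0.7,0,0,3.4],[-3.2,0.7,0,0,3.4],[-2.8,0.59,0,0,3.4],[-1.6,0.3,0,0,3.4],[0,0,0,0,3.4]]]' 12; python3 -m crank '[[[0,0,0,0,3.4],[0,0,0,0,3.4]]]'
python3 - <<'E'
from h import *
o=r.observe();p=o["eef_pos"];R=o["ee_rot"];print(R.T@(np.array([536,-135,0])-p))
s=r.capture("scene");t=r.capture("top")
h=cv2.cvtColor(s,cv2.COLOR_RGB2HSV)
print("hold px",proj("scene",p+[0,0,50.4]),"rim px",proj("scene",p+[0,0,12.4]),"felt",proj("scene",p+[0,0,62.4]))
a,b=proj("scene",p+[0,0,30]).round().astype(int);print(b-20,a-16);print(h[b-20:b+30:2,a-16:a+18:2,2])
E
```

```text
time: 20.73
eef_pos: [536.3, -137.9, 67.8]
ee_rot: [[0.145, 0.989, 0.001], [0.989, -0.145, -0.001], [-0.001, 0.001, -1.0]]
force: [-0.2, -0.2, 0.2]
gripper_width: 42.9
grip_force: 11.8
time: 20.9
eef_pos: [535.9, -134.1, 67.4]
ee_rot: [[0.141, 0.99, -0.0], [0.99, -0.141, 0.001], [0.001, -0.001, -1.0]]
force: [-0.1, 0.3, -1.0]
gripper_width: 42.8
grip_force: 11.8
[-0.874  0.245 67.367]
hold px [282.428 182.437] rim px [282.142 193.395] felt [282.52  178.906]
168 266
[[ 75  53  52  83  19  18  22 124 177 175 177  58   8   9 107 183 181]
 [125 150  36  47  19  25  64 157 190 184 166  44   8  16 132 192 192]
 [174 176 118   9  10  90 173 174 185 190 169  31  17  23 155 190 191]
 [180 175 149   7   7  92 172 175 174 181 172  35  12  35 172 183 187]
 [178 181 155   7  10  78 177 173 174 177 161  31  12  45 166 172 180]
 [181 179 159  17   8  79 182 177 165 169 157  22  12  78 177 172 170]
 [188 182 164  28  10  96 183 183 173 161 150  21  12 101 188 183 173]
 [199 190 169  35  10  98 181 181 172 160 125  19  17 106 183 188 184]
 [191 199 180  45   6  98 165 114  96  92  97  34  22 141 173 
[... 445 characters left out ...]
168 176 184 186 186 175 175 180 186 187 180 179 184 183 179]
 [186 183 171 166 174 182 182 134 104 185 182 184 187 179 178 183 184]
 [187 186 184 170 163 172 180 135 101 186 190 181 181 186 180 176 181]
 [192 184 185 185 172 160 170 133 100 178 189 190 183 180 184 179 175]
 [198 190 183 184 186 175 160 119 105 177 183 188 191 183 179 182 180]
 [193 197 187 179 174 130 107 122 111 134 149 174 186 191 184 178 180]
 [186 191 196 161  73  69  77 110 111  77  70  75 152 185 189 187 179]
 [187 185 180  79  68  70  74 100  92  73  69  69  86 180 186 189 188]
 [189 187 169  67  69  68  69  74  70  69  70  69  67 171 182 185 188]
 [184 189 177  61  61  68  68  69  69  70  70  67  56 165 175 182 186]]
```

Run:
```python
from h import *
from scipy.optimize import fsolve
u=np.array([.141,.99,0]);z=np.array([0,0,1.]);w=np.array([.99,-.141,0])
T=np.array([535.9,-134.1,67.4])
print("face centre: along u, height above rep z",fsolve(lambda q:proj("scene",T+q[0]*u+q[1]*z)-(281.7,189.5),[20,30]))
for a,zz,th in((30,33,0),(30,40,20),(20,30,45)):
    t=np.radians(th);d=u*np.cos(t)-z*np.sin(t);n=u*np.sin(t)+z*np.cos(t);F=T+a*u+zz*z
    print(th,proj("scene",F).round(1),[proj("scene",F+21*(np.cos(k)*n+np.sin(k)*w)).round(1).tolist() for k in np.arange(0,6.28,1.571)],"felt",proj("scene",F-50*d).round(1))
# silhouette of wood-coloured pot in top view
t=r.capture("top");b=cv2.imread("pics/top0.png")[:,:,::-1];d=np.abs(t.astype(int)-b).max(2)
c=proj("top",T+30*z).round().astype(int);print("top ctr",c);v=cv2.cvtColor(t,cv2.COLOR_RGB2HSV)[:,:,2];print(v[c[1]-14:c[1]+16:2,c[0]-26:c[0]+28:2])
```

```text
face centre: along u, height above rep z [-3.984 23.897]
0 [286.4 192.1] [[286.6, 186.0], [280.0, 193.5], [286.3, 198.2], [292.9, 190.8]] felt [279.6 184.5]
20 [286.5 190.1] [[287.7, 185.4], [280.0, 191.4], [285.3, 194.7], [292.9, 188.8]] felt [280.2 177.9]
45 [285.  191.4] [[287.2, 189.4], [278.6, 192.8], [282.9, 193.4], [291.4, 190.1]] felt [280.5 175.8]
top ctr [309 230]
[[192 193 191 196 136 105  96 105 101 121 131 130 131 127 125 117 117 108
  107 106 103 103 103 101  98 100  96]
 [192 194 192 189 114 106  77 105 128 115 124 124 126 129 130 125 123 122
  116 114 111 108 106 104 108 101  88]
 [208 207 207 180 100 102  89 102 129 105 111 117 119 122 126 126 126 127
  124 125 121 115 112 109 107 106  82]
 [195 196 196 128 106  86 105 126  93 101 105 108 107 115 115 119 121 123
  125 127 127 124 123 117 115 110  73]
 [202 199 199  98 101  79 103 104  94  96  95 102 102 103 105 111 115 115
  120 124 124 124 126 125 123 109  82]
 [203 201 191 107  95  99 104 148  89  91  93  96  96  98 101 102 107 110
  112 112 118 119 123 125 124  82 107]
 [204 206 177 107  85 107 107  78  87  87  90
[... 272 characters left out ...]
  98 102  72  96  96]
 [191 167 104  80 103 136 194 180  58  61  64  68  74  75  79  81  84  84
   89  90  93  94  95  93  64 107  84]
 [191 111 102  89 100 173 193 167  58  57  60  53  62  67  67  73  74  78
   80  84  88  90  91  75  79 101  81]
 [179 108  86 107 119 195 193 161  58  58  61  58  49  45  63  61  68  73
   74  77  81  82  83  66  90  98  96]
 [138 107  79 104 132 180 182 125  59  61  60  57  54  54  54  54  58  55
   64  68  73  74  66  60 105  96 104]
 [105  94  97  96 189 190 192 178  62  59  60  58  58  57  60  57  57  56
   57  58  64  83  58  76 106  74 103]
 [106  81 105 122 205 205 205 197 126  77  67  55  51  50  52  57  57  56
   59  56 106 169  62  90 102  85 112]]
```

Run:
```python
from h import *
s=r.capture("scene").astype(int);b=cv2.imread("pics/scene0.png")[:,:,::-1].astype(int)
d=np.abs(s-b).sum(2);v=s.max(2)
for y in range(158,216):
    print(y,''.join('#' if v[y,x]<60 else ('o' if d[y,x]>60 else ('-' if d[y,x]>24 else '.')) for x in range(255,305)))
```

```text
158 ####################################ooooo##oo--o##
159 ##############################oooooo########oo--o#
160 #####o##################ooooooooo#############o-oo
161 ####################oooooooo....o##############ooo
162 ################ooooooooo.......o####ooo########oo
163 ################oo#####oo......-o#oooooo#######ooo
164 #########oo#############ooooooooooo###oo######o-..
165 ########o.-o####o########oooo###o#####oo######o...
166 ########o..o####oo########ooooooo###########ooo...
167 ########o--ooooooo#######ooo-...-#######ooooo.....
168 o#######oooooo##oo#######o......-######o..........
169 o#########oooo##oo######oo......-######o..........
170 -o######ooooo-o########ooo......o#####oo..........
171 .-o#####o.....-o#####ooo........o#####oo..........
172 ..-o####o......o#####o..........o#####oo..........
173 ...-o##oo......o#####o.........-o#####o...........
174 ....-o#oo......-#####o.........-o#####o...........
175 .....ooo.......-#####o-........-o#####o...........
176 ...............-#####o-........-o#####o...........
177 ...............-o####o--.......-o#####o...........

[... 1389 characters left out ...]
........................................
204 ..................................................
205 ..................................................
206 ..................................................
207 ..................................................
208 ..................................................
209 ..................................................
210 ..................................................
211 ..................................................
212 ..................................................
213 ..................................................
214 ..................................................
215 .................#................................
```

The pot is not vertical. The masks show its hole face still towards the camera, about level with the fingertips. At 65° the table press had no lever, so on release it lay down again and was regripped lying flat. I'll set it down on free table, measure it, and regrip with only a small overlap on the felt end so that gravity swings it.

```bash
python3 -m crank '[[[1.5,0,0,0,3.4],[3,0,0,0,3.4],[3.5,0,0,0,3.4],[3,0,1,0,3.4],[1,0,2,0,3.4],[0,0,2,0,3.4],[0,0,1.5,0,3.4],[0,0,0.8,0,3.4],[0,0,0.3,0,3.4],[0,0,0,0,3.4]]]' 12; python3 -m crank '[[[0,0,0.2,0,3.4],[0,0,0,0,3.4]]]'
```

```text
time: 21.93
eef_pos: [552.7, -15.7, -8.9]
ee_rot: [[0.141, 0.99, -0.001], [0.99, -0.141, 0.0], [0.0, -0.001, -1.0]]
force: [1.3, 0.4, -1.4]
gripper_width: 43.4
grip_force: 11.8
time: 22.1
eef_pos: [554.0, -16.2, -9.4]
ee_rot: [[0.142, 0.99, 0.002], [0.99, -0.142, -0.0], [0.0, 0.002, -1.0]]
force: [-0.2, -0.5, -0.8]
gripper_width: 43.2
grip_force: 11.8
```

```bash
python3 -m crank '[[[0,0,0.15,0,3.4],[0,0,0.15,0,3.4],[0,0,0,0,3.4]]]'
cat > f.py <<'E'
from h import *
from scipy.optimize import least_squares
o=r.observe();p=o["eef_pos"];print(p,o["force"])
s=r.capture("scene").astype(int);b=cv2.imread("pics/scene0.png")[:,:,::-1].astype(int)
d=np.abs(s-b).sum(2);v=s.max(2);c=proj("scene",[p[0],p[1],21]).round().astype(int)
for y in range(c[1]-22,c[1]+26):
    print(y,''.join('#' if v[y,x]<60 else ('o' if d[y,x]>60 else ('-' if d[y,x]>24 else '.')) for x in range(c[0]-28,c[0]+32)))
print("x0",c[0]-28,"tool at z21",proj("scene",[p[0],p[1],21]),"tips",proj("scene",p+[0,0,31.4]))
u=o["ee_rot"][:,0];w=o["ee_rot"][:,1];z=np.array([0,0,1.])
for a in(-20,0,20,40):
    F=np.array([p[0],p[1],21])+a*u;print(a,proj("scene",F).round(1),[proj("scene",F+21*(np.cos(k)*z+np.sin(k)*w)).round(1).tolist() for k in np.arange(0,6.28,1.571)])
E
python3 f.py
```

```text
time: 22.35
eef_pos: [553.9, -16.1, -12.8]
ee_rot: [[0.142, 0.99, 0.002], [0.99, -0.142, 0.0], [0.0, 0.002, -1.0]]
force: [0.0, 0.3, 0.7]
gripper_width: 42.6
grip_force: 11.8
[553.866 -16.064 -12.791] [0.001 0.253 0.685]
208 ##################oo#####oo....ooooooo##oo######oo......oo#o
209 ##########################ooooooooo######o######o-.......oo-
210 ###########o#####oo########ooooooo#############oo-..........
211 ##########-.-####oo-########ooooo-o######oooooo.............
212 o#########-.--#.-o-o#######o-....-o#####oo-.................
213 .o########-oooo..#-o######oo.....o######o-......-...........
214 ..########-########o######oo.....o######o...................
215 ..#######################oo-.....o######o...................
216 ..#########.....#######oo-.......o######o...................
217 ...#######......######o-.........o######o...................
218 ....######....########o---.......o#####oo...................
219 ......################oo--.......o#####o-...................
220 .........######..#####oo---......o#####o....................
221 ................-#####oo---..-
[... 1928 characters left out ...]
....................................................
252 ........................-...................................
253 ............................................................
254 ............................................................
255 ........................-..............................-....
x0 270 tool at z21 [298.135 230.222] tips [298.101 230.894]
-20 [295.2 226.6] [[295.5, 220.7], [288.7, 228.1], [294.9, 232.4], [301.6, 225.1]]
0 [298.1 230.2] [[298.4, 224.3], [291.6, 231.8], [297.8, 236.1], [304.6, 228.7]]
20 [301.2 233.9] [[301.5, 227.9], [294.6, 235.5], [300.8, 239.8], [307.7, 232.3]]
40 [304.3 237.7] [[304.6, 231.7], [297.6, 239.4], [303.9, 243.7], [310.8, 236.1]]
```

The face ellipse spans columns 291.5–304.5 and rows 226–237, so the hole face is about 4 mm ahead of the tool and the felt end about 46 mm behind it. I'll regrip the felt end with about 5 mm of overlap.

```bash
python3 -m crank '[[[0,0,0,0,5.2],[0,0,0,0,6],[0,0,0,0,6],[-1,0,0.4,0,6],[-1.5,0,0.4,0,6],[-1.5,0,0.4,0,6],[-1.1,0,0.4,0,6],[0,0,0,0,4.5],[0,0,0,0,3.4],[0,0,0,0,3.4]]]' 3;python3 -m crank '[[[0,0,0,0,3.4],[0,0,0,0,3.4],[0,0,0,0,3.4]]]'
```

```text
time: 23.23
eef_pos: [545.9, -66.4, -29.4]
ee_rot: [[0.142, 0.99, -0.0], [0.99, -0.142, 0.0], [0.0, -0.0, -1.0]]
force: [-1.0, -1.2, 0.2]
gripper_width: 45.1
grip_force: 0.2
time: 23.48
eef_pos: [546.1, -66.1, -29.2]
ee_rot: [[0.141, 0.99, 0.0], [0.99, -0.141, -0.0], [-0.0, 0.0, -1.0]]
force: [-0.3, -0.7, -0.5]
gripper_width: 41.9
grip_force: 3.0
```

Gripped at 41.9 mm. I'll lift briskly so it swings.

```bash
python3 -m crank '[[[0,0,-0.8,0,3.4],[0,0,-3,0,3.4],[0,0,-4,0,3.4],[0,0,-0.5,0,3.4],[0,0,0,0,3.4],[0,0,0,0,3.4]]]' 3
cat > g.py <<'E'
import sys
from h import *
o=r.observe();p=o["eef_pos"];print(p,o["force"])
s=r.capture("scene").astype(int);b=cv2.imread("pics/scene0.png")[:,:,::-1].astype(int)
d=np.abs(s-b).sum(2);v=s.max(2);c=proj("scene",p+[0,0,40]).round().astype(int)
for y in range(c[1]-14,c[1]+30):
    print(y,''.join('#' if v[y,x]<60 else ('o' if d[y,x]>60 else ('-' if d[y,x]>24 else '.')) for x in range(c[0]-24,c[0]+28)))
print("x0",c[0]-24)
L=float(sys.argv[1]);piv=float(sys.argv[2])
u=o["ee_rot"][:,0];w=o["ee_rot"][:,1];z=np.array([0,0,1.]);P=p+piv*u+50.4*z
for th in(0,30,60,90):
    t=np.radians(th);D=u*np.cos(t)-z*np.sin(t);n=u*np.sin(t)+z*np.cos(t);e=[proj("scene",P+L*D+21*(np.cos(k)*n+np.sin(k)*w)) for k in np.arange(0,6.28,.3)]
    print(th,"end bbox x",np.min(e,0).round(1)[0],np.max(e,0).round(1)[0],"y",np.min(e,0).round(1)[1],np.max(e,0).round(1)[1])
E
python3 g.py 47.5 7.5
```

```text
time: 23.98
eef_pos: [546.2, -66.4, 54.2]
ee_rot: [[0.141, 0.99, 0.001], [0.99, -0.141, -0.0], [-0.0, 0.001, -1.0]]
force: [-0.9, -0.1, -0.5]
gripper_width: 42.0
grip_force: 3.0
[546.167 -66.373  54.173] [-0.94  -0.066 -0.48 ]
186 ####o......o######oo-.......-######o................
187 ####o......-o#####o.........-######o................
188 o###o......-o#####o.........-######o................
189 -o##o......-o#####o.........o######o................
190 .oooo......-o#####o.........o#####oo................
191 ...........-o#####o.........o#####o-................
192 ............o#####o.........o#####o.................
193 ............o#####o.........o#####o.................
194 ............o#####o.........o#####o.................
195 ............-#####o.........o#####o.................
196 ............-o####o.........o####oo.................
197 .............o####o........-ooo##o-.................
198 .............o####o..-ooooooo-oo#o..................
199 .............#####o-ooooooooo--ooo..................
200 .............-####o.-ooooo---ooooo..................
201 ..............
[... 1100 characters left out ...]
.....................
221 ....................................................
222 ....................................................
223 ....................................................
224 ....................................................
225 ....................................................
226 ....................................................
227 ....................................................
228 ....................................................
229 ....................................................
x0 268
0 end bbox x 293.5 306.9 y 200.0 213.0
30 end bbox x 291.9 305.7 y 208.7 216.3
60 end bbox x 288.9 303.1 y 213.1 216.1
90 end bbox x 285.3 299.5 y 208.5 216.2
```

It swung: the outline is now nearly vertical, with the hole end down at rows 208–217. I'll press it lightly on the table to square it up.

```bash
python3 -m crank '[[[0,0,1.5,0,3.4],[0,0,2,0,3.4],[0,0,1.3,0,3.4],[0,0,0.4,0,3.4],[0,0,0.2,0,3.4],[0,0,0,0,3.4]]]' 3; python3 -m crank '[[[0,0,0.1,0,3.4],[0,0,0.1,0,3.4],[0,0,0.1,0,3.4],[0,0,0,0,3.4]]]';python3 -m crank '[[[0,0,0.1,0,3.4],[0,0,0.1,0,3.4],[0,0,0,0,3.4]]]'
```

```text
time: 24.53
eef_pos: [545.2, -66.3, -1.3]
ee_rot: [[0.142, 0.99, -0.002], [0.99, -0.142, 0.0], [0.0, -0.002, -1.0]]
force: [-0.5, -0.6, 0.4]
gripper_width: 41.4
grip_force: 3.0
time: 24.87
eef_pos: [546.9, -66.6, -2.4]
ee_rot: [[0.142, 0.99, 0.002], [0.99, -0.142, -0.0], [-0.0, 0.002, -1.0]]
force: [0.1, 0.0, 2.7]
gripper_width: 40.8
grip_force: 3.0
time: 25.12
eef_pos: [546.8, -66.6, -4.6]
ee_rot: [[0.142, 0.99, 0.002], [0.99, -0.142, -0.0], [-0.0, 0.002, -1.0]]
force: [0.6, 0.8, 5.8]
gripper_width: 41.3
grip_force: 3.0
```

```bash
python3 g.py 46 7.5
```

```text
[546.815 -66.645  -4.577] [0.554 0.802 5.819]
203 ######oooooo##o######oo.....-######o................
204 #####oo-...-o######ooo......o######o................
205 o####o......o#####oo........o######o................
206 o####o......-#####o.........o#####oo................
207 -o##oo.......#####o.........o#####o-................
208 .-ooo-.......#####o-........o#####o.................
209 ...-........-######-........o#####o.................
210 .............#######........o#####o.................
211 .............#######.......-o#####o.................
212 .............######....-...-oo###oo.................
213 .............######.---o--o-oooo#o-.................
214 .............######oooo-#o#ooo--oo..................
215 .............#####oooo--###ooo--oo..................
216 ......#......#####oooooo.ooo--oooo..................
217 ......###....#####-oooooo..-oooooo..................
218 .......############oooo-.-ooooooo...................
219 .........##########ooo.oooooooooo...................
220 ............######.---ooooooooooo-..................
221 ...............-##oooooo
[... 919 characters left out ...]
.....................
238 ....................................................
239 ....................................................
240 ....................................................
241 ....................................................
242 ....................................................
243 ....................................................
244 ....................................................
245 ....................................................
246 ....................................................
x0 267
0 end bbox x 292.2 305.3 y 217.3 229.8
30 end bbox x 290.8 304.2 y 225.5 232.6
60 end bbox x 287.9 301.8 y 229.1 232.3
90 end bbox x 284.5 298.4 y 224.4 232.3
```

The pot is standing flat: the top disc is centred at (293.5,216.5) and the bottom at (293.2,228.6). I'll regrip it centred.

```bash
python3 -m crank '[[[0,0,-0.2,0,5.2],[0,0,0,0,6],[0,0,0,0,6],[0.4,0,0.5,0,6],[0.45,0,0.5,0,6],[0,0,0,0,3.4],[0,0,0,0,3.4],[0,0,0,0,3.4],[0,0,0,0,3.4],[0,0,0,0,3.4]]]' 12; python3 -m crank '[[[0,0,-2,0,3.4],[0,0,-3,0,3.4],[0,0,-3,0,3.4],[0,0,0,0,3.4],[0,0,0,0,3.4]]]'; python3 g.py 38 0
```

```text
time: 26.0
eef_pos: [547.3, -58.2, -13.2]
ee_rot: [[0.142, 0.99, 0.0], [0.99, -0.142, -0.0], [-0.0, 0.0, -1.0]]
force: [-0.5, -0.0, -0.8]
gripper_width: 37.2
grip_force: 10.8
time: 26.42
eef_pos: [549.1, -58.6, 69.2]
ee_rot: [[0.142, 0.99, 0.005], [0.99, -0.142, -0.001], [-0.0, 0.005, -1.0]]
force: [-0.8, -0.0, -1.6]
gripper_width: 37.0
grip_force: 10.6
[549.058 -58.555  69.222] [-0.796 -0.033 -1.647]
183 ####o.......o######o.......-o#####oo................
184 ####o.......o######o.......-o#####o-................
185 o###o.......-######o.......-o#####o.................
186 -o#oo.......-######o.......-o#####o.................
187 .-oo........-######o.......-o#####o.................
188 ............-o#####o.......-######o.................
189 ............-o#####o.......-#####oo.................
190 ............-o#####o.......-o####o-.................
191 ............-o#####o........ooo##o..................
192 ............-o####oo..-ooooooo.ooo..................
193 ............-o####oo..o######oo-.-..................
194 ............-o####oo..o#######o---..................
195 .......
[... 1278 characters left out ...]
.....................
218 .....######....#####................................
219 .......############.................................
220 ..........######....................................
221 ....................................................
222 ....................................................
223 ....................................................
224 ....................................................
225 ....................................................
226 ....................................................
x0 269
0 end bbox x 291.7 305.2 y 193.9 207.0
30 end bbox x 290.4 304.3 y 201.5 209.3
60 end bbox x 288.0 302.3 y 205.7 208.6
90 end bbox x 285.0 299.4 y 201.7 209.3
```

The width of 37 mm means the pads hold a chord, with the pot about 18–20 mm ahead of the tool centre; the image offset agrees. The pot itself is vertical, felt up. I'll set it back down and regrip it centred.

```bash
python3 -m crank '[[[0,0,2,0,3.4],[0,0,3,0,3.4],[0,0,2,0,3.4],[0,0,0.8,0,3.4],[0,0,0.2,0,3.4],[0,0,0,0,3.4],[0,0,0,0,5.2],[0,0,0,0,6],[0,0,0,0,6],[0,0,0,0,6]]]' 12; python3 g.py 38 18
```

```text
time: 27.3
eef_pos: [547.7, -58.1, -12.7]
ee_rot: [[0.141, 0.99, 0.001], [0.99, -0.141, -0.0], [-0.0, 0.001, -1.0]]
force: [0.3, 0.2, 0.6]
gripper_width: 55.7
grip_force: 0.0
[547.721 -58.09  -12.683] [0.308 0.202 0.604]
207 ######oo###o-#######o..........o#####oo.............
208 #####ooo-o##-######oo.........-o#####o..............
209 o####o....########-...........-o#####o..............
210 o#####....#######.............-o#####o..............
211 -o####....#######.............-o#####o..............
212 .-o###....#######.............-o####oo..............
213 ..........-######.............-o####o-..............
214 ...........######.............-o####o...............
215 ....#......######.....----....-o####o...............
216 .....#.....######....ooo..ooo.-oo###o...............
217 .....###..#######...ooo-oo##ooo--o#oo...............
218 ......#############-oooo######oo.-ooo...............
219 ........###########ooo.o######o-.-oo-...............
220 ...........######....--.ooooooo..-oo................
221 ...........-####o...oo.-..-o-...-ooo................
222 ...........-o###o...
[... 1094 characters left out ...]
.....................
242 ....................................................
243 ....................................................
244 ....................................................
245 ....................................................
246 ....................................................
247 ....................................................
248 ....................................................
249 ....................................................
250 ....................................................
x0 268
0 end bbox x 293.9 307.0 y 221.7 234.1
30 end bbox x 292.6 306.1 y 228.8 235.9
60 end bbox x 290.2 304.2 y 232.1 235.4
90 end bbox x 287.3 301.3 y 227.7 235.8
```

The outline now fits an 18–19 mm offset, and the felt patch at (295,218.5) is clear. I'll shift 19 mm and grip.

```bash
python3 -m crank '[[[0.9,0,0,0,6],[1,0,0,0,6],[0,0,0,0,6],[0,0,0,0,3.4],[0,0,0,0,3.4],[0,0,0,0,3.4],[0,0,0,0,3.4],[0,0,0,0,3.4]]]' 12
```

```text
time: 28.02
eef_pos: [549.8, -39.3, -13.4]
ee_rot: [[0.142, 0.99, -0.0], [0.99, -0.142, 0.0], [0.0, -0.0, -1.0]]
force: [0.3, 0.2, 0.3]
gripper_width: 42.2
grip_force: 12.0
```

```bash
python3 -m crank '[[[0,0,-2,0,3.4],[0,0,-3,0,3.4],[-0.5,0,-3,0,3.4],[-2.5,0,0,0,3.4],[-3,0,0,0,3.4],[-2.5,0,0,0,3.4],[-1.2,0,0,0,3.4],[0,0,0,0,3.4],[0,0,0,0,3.4]]]' 12; python3 -m crank '[[[0,0,1,0,3.4],[0,0,1,0,3.4],[0,0,0.5,0,3.4],[0,0,0,0,3.4]]]'
```

```text
time: 28.77
eef_pos: [535.8, -135.2, 66.2]
ee_rot: [[0.143, 0.99, -0.001], [0.99, -0.143, 0.001], [0.001, -0.001, -1.0]]
force: [0.3, 0.3, -0.7]
gripper_width: 42.1
grip_force: 12.0
time: 29.1
eef_pos: [534.3, -133.8, 38.8]
ee_rot: [[0.14, 0.99, -0.005], [0.99, -0.14, 0.002], [0.001, -0.005, -1.0]]
force: [0.6, 0.4, -0.4]
gripper_width: 41.9
grip_force: 12.0
```

There is no force with the rim at z≈52, below the pin tip, so the pin is in the hole. I'll go down to the floor of the hole and press in small steps.

```bash
python3 -m crank '[[[0,0,0.4,0,3.4],[0,0,0.4,0,3.4],[0,0,0.2,0,3.4],[0,0,0,0,3.4]]]'; python3 -m crank '[[[0,0,0.2,0,3.4],[0,0,0.1,0,3.4],[0,0,0,0,3.4]]]'
```

```text
time: 29.43
eef_pos: [535.8, -135.1, 31.0]
ee_rot: [[0.141, 0.99, -0.001], [0.99, -0.141, 0.0], [0.0, -0.001, -1.0]]
force: [-0.0, 1.1, 0.2]
gripper_width: 42.1
grip_force: 12.0
time: 29.68
eef_pos: [536.4, -135.4, 29.0]
ee_rot: [[0.142, 0.99, 0.001], [0.99, -0.142, -0.0], [-0.0, 0.001, -1.0]]
force: [-0.6, 1.0, 2.0]
gripper_width: 41.9
grip_force: 12.0
```

```bash
python3 -m crank '[[[0,0,0.2,0,3.4],[0,0,0.1,0,3.4],[0,0,0,0,3.4]]]'; python3 -m crank '[[[0,0,0.1,0,3.4],[0,0,0,0,3.4],[0,0,0,0,3.4]]]'
```

```text
time: 29.93
eef_pos: [536.5, -135.5, 25.9]
ee_rot: [[0.142, 0.99, 0.001], [0.99, -0.142, -0.0], [-0.0, 0.001, -1.0]]
force: [0.2, 0.3, 2.7]
gripper_width: 42.0
grip_force: 12.0
time: 30.18
eef_pos: [536.5, -135.4, 24.9]
ee_rot: [[0.142, 0.99, 0.001], [0.99, -0.142, -0.0], [-0.0, 0.001, -1.0]]
force: [0.2, -0.5, 3.5]
gripper_width: 41.7
grip_force: 12.0
```

```bash
python3 -m crank '[[[0,0,0,0,3.4],[0,0,0,0,3.4]]]'; python3 -m crank '[[[0,0,0,0,3.4],[0,0,0,0,3.4]]]'
```

```text
time: 30.35
eef_pos: [536.5, -135.4, 24.9]
ee_rot: [[0.142, 0.99, 0.001], [0.99, -0.142, -0.0], [-0.0, 0.001, -1.0]]
force: [1.6, -0.2, 3.1]
gripper_width: 42.1
grip_force: 12.0
time: 30.52
eef_pos: [536.4, -135.4, 24.8]
ee_rot: [[0.142, 0.99, 0.001], [0.99, -0.142, -0.0], [-0.0, 0.001, -1.0]]
force: [1.3, -0.2, 2.7]
gripper_width: 41.9
grip_force: 12.0
```

The pin met the floor of the hole with the rim at z≈43.5. It gives about 5 mm at roughly 3.5 N, including the pot's weight, so the hole is proven. Next I'll lift off and go to the cradle to lay the pot down.

```bash
python3 -m crank '[[[0,0,-2,0,3.4],[0,0,-2.7,0,3.4],[1.5,-0.3,-0.3,0,3.4],[3.2,-0.5,0,0,3.4],[3.2,-0.5,0,0,3.4],[3.2,-0.5,0,0,3.4],[3.2,-0.5,0,0,3.4],[3.2,-0.5,0,0,3.4],[3.2,-0.5,0,0,3.4],[3.2,-0.5,0,0,3.4]]]' 12; python3 -m crank '[[[2.5,-0.26,0,0,3.4],[0.5,0,0,0,3.4],[0,0,1,0,3.4],[0,0,2,0,3.4],[0,0,0,0,3.4]]]'; python3 -c "
from h import *
p=r.observe()['eef_pos']-[541,184.5,0];print(p@[.141,.99,0],p@[.99,-.141,0],p[2]+50.4)"
```

```text
time: 31.35
eef_pos: [530.8, 108.0, 73.4]
ee_rot: [[0.142, 0.99, -0.002], [0.99, -0.142, -0.0], [-0.001, -0.002, -1.0]]
force: [0.9, -1.0, -1.5]
gripper_width: 41.8
grip_force: 12.0
time: 31.77
eef_pos: [530.3, 135.1, 39.7]
ee_rot: [[0.142, 0.99, -0.008], [0.99, -0.142, -0.002], [-0.003, -0.008, -1.0]]
force: [-1.1, -1.6, -1.7]
gripper_width: 41.9
grip_force: 12.0
-50.41641718241974 -3.6475080442316243 90.06937751725991
```

```bash
python3 -m crank '[[[0,0.3,1,0,3.4],[0,0,1,0,3.4],[0,0,0,0,3.4],[0,0,0,0,3.4]]]' 3; python3 -c "
from h import *
p=r.observe()['eef_pos']-[541,184.5,0];print(p@[.141,.99,0],p@[.99,-.141,0],p[2]+50.4)"
```

```text
time: 32.1
eef_pos: [536.5, 135.7, 23.8]
ee_rot: [[0.142, 0.99, -0.002], [0.99, -0.142, -0.0], [-0.001, -0.002, -1.0]]
force: [1.3, 0.5, -0.3]
gripper_width: 42.1
grip_force: 3.0
-48.98862844617501 2.3882911665385693 74.20554249095142
```

```bash
python3 -m crank '[[[0,-0.2,0.6,0,3.4],[0,0,0.5,0,3.4],[0.5,0,0,0,3.4],[0.5,0,0,0,3.4],[0.6,0,-0.15,0,3.4],[0.6,0,-0.15,0,3.4],[0.6,0,-0.15,0,3.4],[0,0,0,0,3.4]]]' 3; python3 -m crank '[[[0.6,0,0.1,0,3.4],[0.6,0,0.2,0,3.4],[0.55,0,0.2,0,3.4],[0.43,0,0.44,0,3.4],[0.43,0,0.44,0,3.4],[0.43,0,0.3,0,3.4],[0,0,0,0,3.4]]]'; python3 -c "
from h import *
p=r.observe()['eef_pos']-[541,184.5,0];print(p@[.141,.99,0],p@[.99,-.141,0],p[2]+50.4)"; python3 g.py 13 0 | head -50
```

```text
time: 32.77
eef_pos: [539.9, 165.8, 19.1]
ee_rot: [[0.14, 0.99, 0.002], [0.99, -0.14, 0.001], [0.001, 0.002, -1.0]]
force: [0.2, -0.2, -0.2]
gripper_width: 42.0
grip_force: 3.0
time: 33.35
eef_pos: [542.6, 195.0, 0.1]
ee_rot: [[0.141, 0.99, -0.002], [0.99, -0.141, -0.0], [-0.0, -0.002, -1.0]]
force: [-0.3, -0.4, -0.5]
gripper_width: 42.0
grip_force: 3.0
10.667459071671027 0.08988485150281332 50.540151750992045
[542.593 195.048   0.14 ] [-0.287 -0.377 -0.507]
250 ########ooo#####oo########o..-o#######o.----.-..--.-
251 ########oooo############oo.-.-o#######o.-..--.-..--.
252 #######ooooo#########ooo.---.o#######o-.--.------..-
253 o######o.-oo########o--..---.o#######o.----------..-
254 oo#####o.oo-########o-....--.oo######o.-.----------.
255 .o#####o.oo-########o..--ooooooo#####o.------.-----.
256 ..o###oo.oo-#######oo..ooooooooo####o-.---.---------
257 -.-oooo-..oo#######oo-ooooooooooo###o.--------------
258 ---.o-..-.oo#######ooooooo##ooooo###o.--------------
259 ----..----.oo######o-ooo#####o.--##oo.--------------
260 ----------..o######oooo#######--.##o-.--------------
261 ------
[... 1336 characters left out ...]
....-.-.-----...-----
285 ----------------------------......----------.-..----
286 -------------------------...----------------------.-
287 ----------------------....--------------------.-..--
288 ------------------..-...-----------------.------.--.
289 ---------------.....-------------------.--------...-
290 ------------.-...---------------------------------.-
291 --------......--------------------------------------
292 -----....-------------------------------------------
293 --......----.----------------------------.----------
x0 324
0 end bbox x 344.0 358.3 y 256.7 270.2
30 end bbox x 342.9 358.2 y 261.3 268.7
60 end bbox x 341.2 357.5 y 263.2 267.7
90 end bbox x 339.7 356.1 y 259.3 269.7
```

The felt disc faces the camera at (350,262), so the pot lies on the seat with the hole towards −y. I'll release it and measure its axial position before regripping the hole end.

```bash
python3 -m crank '[[[0,0,0.05,0,4.6],[0,0,0,0,5.4],[0,0,0,0,6],[-2,0,0,0,6],[-2,0,0,0,6],[0,0,0,0,6]]]' 3
python3 - <<'E'
from h import *
from scipy.optimize import fsolve
s=r.capture("scene");v=cv2.cvtColor(s,cv2.COLOR_RGB2HSV)[:,:,2]
p=r.observe()["eef_pos"];q=p-[541,184.5,0];print(q@[.141,.99,0],q@[.99,-.141,0],q[2]+50.4)
m=(v<75).astype(np.uint8);m[:250]=0;m[285:]=0;m[:,:343]=0;m[:,365:]=0
n,l,st,c=cv2.connectedComponentsWithStats(m);print([(c[k].round(1).tolist(),st[k].tolist()) for k in range(1,n) if st[k,4]>5])
u=np.array([.141,.99,0])
for k in range(1,n):
    if st[k,4]>15: print(fsolve(lambda t:proj("scene",np.array([541,184.5,0])+t[0]*u+[0,0,t[1]])-c[k],[25,50]))
for y in range(246,284): print(y,''.join('#' if v[y,x]<75 else('o' if v[y,x]<135 else ('-' if v[y,x]<170 else '.')) for x in range(325,375)))
E
```

```text
time: 33.9
eef_pos: [537.1, 152.5, 0.7]
ee_rot: [[0.143, 0.99, -0.001], [0.99, -0.143, -0.001], [-0.001, -0.0, -1.0]]
force: [-0.8, 0.7, 0.1]
gripper_width: 60.1
grip_force: 0.0
-30.991645506987073 0.8254700754959852 51.273758721801485
[([351.3, 250.7], [350, 250, 3, 3, 6]), ([350.2, 263.7], [346, 260, 9, 8, 50]), ([347.3, 272.8], [343, 270, 10, 6, 31])]
[19.778 47.007]
[12.619 11.05 ]
246 #######o..............o######o-...........-.......
247 #######o.............-o######o.............-......
248 #######-.......--.....o######o....................
249 ######o-.......---....-o####o-....................
250 ######o-........---....-o###o-....................
251 ######o..........---....-o##o.....................
252 ######o..---......--.....-o#o.....................
253 ######o..----......--.....-o-.....................
254 ######o..-o---......-.............................
255 o#####o..ooo--.......-............................
256 o#####o..-ooo--.......-...........................
257 o#####o..-oooo--.......-....--....................
258 .o###o-...-ooo--.......---ooooo-...............
[... 678 characters left out ...]
...-o###oo-oo#####o.....................
272 ..............-o###ooo#####o-.....................
273 ...............o###########o-.....................
274 ................o########ooo......................
275 ................-o###oooo-........................
276 .................-ooo--...........................
277 ..................................................
278 ..................................................
279 .........-........................................
280 ...........................................--.....
281 .............-..........................-oo--.....
282 ................---........-........--oooo--......
283 .................................-ooo--..---......
```

```bash
python3 -m crank '[[[-0.3,0,0.1,0,6],[0,0,0,0,4.5],[0,0,0,0,3.4],[0,0,0,0,3.4],[0,0,0,0,3.4],[0,0,0,0,3.4],[0,0,0,0,3.4]]]' 3
```

```text
time: 34.53
eef_pos: [537.1, 152.2, -0.2]
ee_rot: [[0.141, 0.99, -0.0], [0.99, -0.141, 0.0], [0.0, -0.0, -1.0]]
force: [-0.7, -0.2, 0.0]
gripper_width: 41.0
grip_force: 3.0
```

```bash
python3 -m crank '[[[0,0,-1,0,3.4],[0,0,-3.5,0,3.4],[0,0,-4.1,0,3.4],[0,0,-0.5,0,3.4],[0,0,0,0,3.4],[0,0,0,0,3.4]]]' 3; python3 g.py 47.5 7.5
```

```text
time: 35.03
eef_pos: [537.5, 151.9, 91.6]
ee_rot: [[0.141, 0.99, 0.001], [0.99, -0.141, 0.0], [0.0, 0.001, -1.0]]
force: [0.2, -0.4, -1.3]
gripper_width: 40.6
grip_force: 3.0
[537.473 151.909  91.595] [ 0.15  -0.41  -1.273]
211 #######o....o#######ooo....--.o#######oo.---.--.....
212 o#####oo....o#######o..-------o#######o.-----.-.....
213 oo####o-.-..o#######o.------.-o#######o.--------....
214 .oo###o-....o#######o.---....-########-.----------..
215 ..oo#oo.....o#######o.--.....-#######oo..-----------
216 ...ooo-.....o#######o.--.....-#######o......-------.
217 ............o#######o.---....o#######o.......-------
218 -.....-.....o#######o.-----..o#######o.......-------
219 ....----....o#######o.------.o######o-.......-------
220 .-..-.-.....o######oo.-----.-o######o.-------.--.---
221 -...........o######o-..------o##oo##o.-------......-
222 ......-.....o######o-....-..-oooooo#o.------.......-
223 .......-.-..o######o.......oooooooooo...............
224 ..--...-....o######o......-oooooooooo.#####.--....--
225 .-.--....-..o######o---o----oooooooo..#####..-------
226 -..-........-o###
[... 1097 characters left out ...]
....-................
246 .....-...-....---.--.....-----......-.-.............
247 -..........--.---.--..----------...-...-............
248 .---.-.....-..----.--------ooo---.....-...-.....-...
249 -..-...-......-------------oooo--.-...-........-....
250 ......-....-......--ooo------ooo--....-.-.-.........
251 ------..........---ooooo------ooo--........-........
252 .---.-..-....-..--ooooooo------ooo--.-.--.....-.....
253 .-..------....-.-oooooooooo-----ooo-..--.-..-......-
254 .----.----..-...-ooooooooooo-----ooo--.-.--........-
x0 318
0 end bbox x 347.0 361.9 y 226.5 241.0
30 end bbox x 344.2 359.9 y 236.2 244.4
60 end bbox x 339.3 355.9 y 240.1 244.1
90 end bbox x 334.3 350.7 y 234.2 243.9
```

The felt end has swung down to about 65°. I'll move to free table with a sharp stop, and check whether it settles further.

```bash
python3 -m crank '[[[-0.5,0,0,0,3.4],[-1.5,0,0,0,3.4],[-2.5,0,0,0,3.4],[-3.5,0,0,0,3.4],[-4,0,0,0,3.4],[0,0,0,0,3.4],[0,0,2,0,3.4],[0,0,3.5,0,3.4],[0,0,-1.5,0,3.4],[0,0,0,0,3.4]]]' 3; python3 g.py 47.5 7.5
```

```text
time: 35.92
eef_pos: [518.0, 33.0, 48.2]
ee_rot: [[0.142, 0.99, -0.005], [0.99, -0.142, 0.0], [-0.0, -0.005, -1.0]]
force: [1.3, -0.5, 0.0]
gripper_width: 41.0
grip_force: 3.0
[517.994  32.969  48.174] [ 1.296 -0.525  0.012]
201 ######oooo.-########oooo....-o######o...............
202 #####oo....-o######oo.......-o######o...............
203 o####o.....-o######o........o######oo...............
204 o####o.....-o######o........o######o-...............
205 .o###o.....-o######o........o######o................
206 .-oooo...-..o######o........o######o................
207 ...........-o######o........o#####oo................
208 ...........-o#####oo........o#####oo................
209 ...........-o#####oo.......-o#####o-...-............
210 ............o#####o-.......-o#####o...............--
211 ............o#####o-.......-o#####o..........-.----.
212 ............o#####o........-oooo#oo........-.-..-.-.
213 ............o#####o.........---oooo.....----.---....
214 ............-#####o..---oooo-.-ooo-...-.-.-.-.......
215 ............-o####o--oo---ooo-oooo......-..-........
216 .............o##
[... 1098 characters left out ...]
.....................
236 ....................................................
237 ....................................................
238 ....................................................
239 ....................................................
240 ....................................................
241 ....................................................
242 ....................................................
243 ....................................................
244 ..........................................-.-.......
x0 296
0 end bbox x 322.7 336.4 y 215.9 229.2
30 end bbox x 320.6 334.9 y 224.8 232.5
60 end bbox x 316.7 331.7 y 228.8 232.2
90 end bbox x 312.6 327.4 y 223.6 232.1
```

About 20° of lean remains. I'll touch the table and drag along +u so friction pulls the bottom under, then press straight down.

```bash
python3 -m crank '[[[0,0,1.5,0,3.4],[0,0,2,0,3.4],[0,0,0.8,0,3.4],[0,0,0,0,3.4],[0,0,0,0,3.4]]]' 3; python3 -m crank '[[[0,0,0.1,0,3.4],[0,0,0.1,0,3.4],[0,0,0.1,0,3.4],[0,0,0,0,3.4]]]'
```

```text
time: 36.38
eef_pos: [520.1, 33.2, 7.7]
ee_rot: [[0.141, 0.99, -0.001], [0.99, -0.141, 0.0], [-0.0, -0.001, -1.0]]
force: [-0.2, -0.3, -0.1]
gripper_width: 40.8
grip_force: 3.0
time: 36.72
eef_pos: [520.6, 33.0, 5.3]
ee_rot: [[0.142, 0.99, 0.001], [0.99, -0.142, -0.0], [0.0, 0.001, -1.0]]
force: [-0.4, 0.5, -0.5]
gripper_width: 40.8
grip_force: 3.0
```

```bash
python3 -m crank '[[[0,0,0.1,0,3.4],[0,0,0.1,0,3.4],[0,0,0.1,0,3.4],[0,0,0,0,3.4]]]' 3; python3 -m crank '[[[0,0,0.1,0,3.4],[0,0,0.1,0,3.4],[0,0,0,0,3.4]]]'
```

```text
time: 37.05
eef_pos: [520.4, 33.0, 2.0]
ee_rot: [[0.142, 0.99, 0.0], [0.99, -0.142, -0.0], [0.0, 0.0, -1.0]]
force: [-0.5, 0.3, 0.7]
gripper_width: 40.7
grip_force: 3.0
time: 37.3
eef_pos: [520.7, 33.0, 0.5]
ee_rot: [[0.142, 0.99, 0.001], [0.99, -0.142, -0.0], [0.0, 0.001, -1.0]]
force: [-1.6, 0.0, 4.4]
gripper_width: 40.7
grip_force: 3.0
```

```bash
python3 -m crank '[[[0.35,0,0,0,3.4],[0.35,0,0.05,0,3.4],[0.36,0,0.05,0,3.4],[0.3,0,0.1,0,3.4],[0.3,0,0.1,0,3.4],[0.2,0,0.1,0,3.4],[0,0,0,0,3.4]]]' 3; python3 g.py 47.5 7.5
```

```text
time: 37.88
eef_pos: [522.8, 52.1, -4.5]
ee_rot: [[0.141, 0.99, 0.0], [0.99, -0.141, 0.0], [0.0, -0.0, -1.0]]
force: [0.6, 0.3, 0.0]
gripper_width: 41.1
grip_force: 3.0
[522.809  52.114  -4.529] [0.622 0.267 0.016]
221 ########ooooo###o######oo....o######o.....-.--------
222 #######oo-..o#######ooo-..-.-o######o.-.-.....------
223 o#####o.....-o#####oo.......-o######o..-...-...-----
224 -o####o...-.-o#####o....-...-o#####oo......--...----
225 .-o###o...-.-o#####o..-.--..-o#####o-........--...--
226 ..oo##o.....-o#####o.-..-...-######o........-.----.-
227 -..oooo.-...-o#####o.---....o######o.-.......-.....-
228 -.......-...-o#####o.-.-.-..o######o....-..--.......
229 ---.....-.-.-o#####o........oo####oo..-.-..-........
230 --..---..-..-o#####o....---..oo###o-..-..-....-.....
231 --.--.---....o#####o...-ooo--.-oo#o...-..-......-.-.
232 --.--........o#####o.-oooooooo--ooo.-...-.........-.
233 .---.-...-...o#####o.-ooooooooo--oo.--......-...-...
234 ....-..-.-...o####oo..ooooooooo--o-.---.-...........
235 -.-....-.--..o#####o..-oooooo-..-o...--........-..-.
236 ....-........-#####oo...-o
[... 1088 characters left out ...]
-.-.---oooooooooooo--
256 ...-.-................---.------...---ooooooo--ooo--
257 --..--...............-.--.------------ooooooo----ooo
258 ..-..-..-........-....--.---------..--ooooooooo--ooo
259 .....-....-..........--..-.-------.----ooooooooooooo
260 ......---.-........-..--...---.--.--.--ooooooooooooo
261 .........-..-.......-......---.---.-----oooooooooooo
262 ..........-..............--..---.-------oooooo.-oooo
263 ..........---.-............-...-------..--oo-.-oo-oo
264 .............-........--------------.....--oo----.-o
x0 297
0 end bbox x 324.2 337.7 y 236.1 249.0
30 end bbox x 322.0 336.2 y 244.7 251.9
60 end bbox x 318.2 332.9 y 247.9 251.7
90 end bbox x 314.0 328.7 y 242.4 251.3
```

The pot is vertical, with the hole opening visible at rows 231–236. I'll press it flat, open, measure, and regrip.

```bash
python3 -m crank '[[[0,0,0.1,0,3.4],[0,0,0.1,0,3.4],[0,0,0,0,3.4]]]' 3; python3 -m crank '[[[0,0,0,0,4.4],[0,0,0,0,5.2],[0,0,0,0,6],[0,0,0,0,6],[0,0,0,0,6]]]'; python3 g.py 46 12
```

```text
time: 38.18
eef_pos: [522.7, 51.6, -6.1]
ee_rot: [[0.142, 0.99, -0.0], [0.99, -0.142, 0.0], [0.0, -0.0, -1.0]]
force: [-0.8, 2.0, 4.2]
gripper_width: 40.7
grip_force: 3.0
time: 38.6
eef_pos: [522.5, 51.3, -6.5]
ee_rot: [[0.142, 0.99, -0.001], [0.99, -0.142, -0.0], [-0.0, -0.001, -1.0]]
force: [-0.6, -0.4, -0.9]
gripper_width: 59.2
grip_force: 0.0
[522.466  51.298  -6.538] [-0.559 -0.362 -0.854]
221 #######oo###oo#######o....----.-o######o..-.--------
222 #######ooo##oo######oo...-..-..-o######o...-..------
223 ######o--o#######oooo.....-....-######oo..--...-----
224 o#####o..o######oo......-..--..o######o-........----
225 -o####o..-######o.-----.--.....o######o......--...--
226 ..o##oo..-######o.--.----..-...o######o.-.---..--..-
227 ..-oooo..-######o.-..-----.....o######o......--.-..-
228 -...-....-######o...--.-....-..o#####o-.....-.--....
229 .-.......-o#####o...-.........-o#####o.....-........
230 --.-.....-o#####o..-.....-....-o#####o........-.....
231 .----..-.-o#####o.-....--oo-..-o#####o.....-.....--.
232 --.--.-..-o#####o.....-oooooo---o###oo..-...........
233 .---.-...-o###
[... 1271 characters left out ...]
.--.-.-oooooooooooo--
256 .---.-................---.--------..--oooooooo--oo--
257 --..--.......-.-....--..---.-----.-.--ooooooo----ooo
258 ..-..-...............-...---------..--ooooooooo--ooo
259 -.-..-.---...............-.-----.-.-.--ooooooooooooo
260 ..........-...-.......-....------------ooooooooooooo
261 .........-..-......--....-..---.--.-----oooooooooooo
262 ..........--.........--..--.-.-.--.-----oooooo.-oooo
263 ...........-..-.-.....--..-.-..-------..-ooo---oo-oo
264 ..........-...--..-...-...-----------.....-oo----.-o
x0 297
0 end bbox x 324.6 338.1 y 237.2 250.0
30 end bbox x 322.5 336.6 y 245.5 252.7
60 end bbox x 318.7 333.5 y 248.7 252.5
90 end bbox x 314.6 329.4 y 243.3 252.2
```

```bash
python3 -m crank '[[[0.65,0,0.3,0,6],[0.7,0,0.4,0,6],[0,0,0,0,6],[0,0,0,0,3.4],[0,0,0,0,3.4],[0,0,0,0,3.4],[0,0,0,0,3.4],[0,0,0,0,3.4]]]' 12; python3 -m crank '[[[0,0,-0.5,0,3.4],[0,0,-2,0,3.4],[0,0,-3,0,3.4],[0,0,-3,0,3.4],[0,0,-3,0,3.4],[0,0,-3,0,3.4],[0,0,-3,0,3.4],[0,0,-2,0,3.4],[0,0,-0.5,0,3.4],[0,0,0,0,3.4]]]'; python3 -m crank '[[[0,0,0,0,3.4],[0,0,0,0,3.4],[0,0,0,0,3.4]]]'; python3 g.py 37 0 | cut -c1-60
```

```text
time: 39.32
eef_pos: [524.8, 64.8, -13.1]
ee_rot: [[0.142, 0.99, 0.0], [0.99, -0.142, 0.0], [0.0, 0.0, -1.0]]
force: [0.7, -0.5, -0.6]
gripper_width: 41.6
grip_force: 12.0
time: 40.15
eef_pos: [525.9, 64.8, 189.1]
ee_rot: [[0.142, 0.99, 0.004], [0.99, -0.142, 0.0], [0.001, 0.004, -1.0]]
force: [-0.5, -0.4, -0.2]
gripper_width: 41.3
grip_force: 12.0
time: 40.4
eef_pos: [523.4, 64.8, 184.3]
ee_rot: [[0.142, 0.99, -0.004], [0.99, -0.142, -0.0], [-0.001, -0.004, -1.0]]
force: [-1.0, 0.0, -1.2]
gripper_width: 41.6
grip_force: 12.0
[523.394  64.775 184.337] [-0.98   0.007 -1.205]
164 .oooo-.....o#######o.........o#######o..............
165 ...........o#######o.........o#######o..............
166 ...........o#######o........-o######oo..............
167 ...........o#######o........-o######o-..............
168 ...........o#######o..---..-.oo#####o...............
169 ...........o######ooooooooo-..-o####o...............
170 ...........-######ooooooooooo..-o###o...............
171 ...........-######ooooooooooo...o##oo...............
172 ...........-######o-.ooooooo.-.-o##oo...............
173 ..
[... 1454 characters left out ...]
.....................
199 ....................................................
200 ....................................................
201 ....................................................
202 ....................................................
203 ....................................................
204 ....................................................
205 ....................................................
206 ....................................................
207 ....................................................
x0 305
0 end bbox x 329.1 343.8 y 172.8 187.9
30 end bbox x 327.1 342.6 y 181.3 190.6
60 end bbox x 323.7 339.8 y 186.6 189.8
90 end bbox x 320.0 336.1 y 182.6 190.6
```

The pot is vertical with its hole up: the opening at rows 169–172 is not black, unlike the felt seen earlier. Its bottom is at about 197 mm. I'll let it settle, check that the bystanders are undisturbed, and hand in.

```bash
python3 -m crank '[[[0,0,0,0,3.4],[0,0,0,0,3.4],[0,0,0,0,3.4],[0,0,0,0,3.4],[0,0,0,0,3.4]]]' 12
python3 - <<'E'
from h import *
s=r.capture("scene");b=cv2.imread("pics/scene0.png")[:,:,::-1]
d=np.abs(s.astype(int)-b).sum(2)>70
for n,(x,y) in dict(blue=(307,272),tex0=(263,287),tex1=(241,261),tex2=(217,234),glass=(206,170),clock=(240,143),calc=(420,335),purple=(342,313),teal=(394,262),pin=(282,207)).items(): print(n,int(d[y-12:y+13,x-12:x+13].sum()),end=" ")
im=cv2.cvtColor(s,cv2.COLOR_RGB2HSV)[166:176:1,322:336,2];print();print(im)
o=r.observe();print(o["time"],o["qd"],o["eef_pos"],o["gripper_width"],o["grip_force"])
E
```

```text
time: 40.87
eef_pos: [524.7, 64.9, 186.8]
ee_rot: [[0.141, 0.99, 0.0], [0.99, -0.141, 0.0], [0.0, 0.0, -1.0]]
force: [0.7, -0.2, -0.4]
gripper_width: 41.3
grip_force: 12.0
blue 0 tex0 0 tex1 0 tex2 0 glass 0 clock 0 calc 0 purple 0 teal 0 pin 0 
[[ 20  73 140 171 170 166 169 177 182 187 187 166  77  24]
 [ 22  76 143 168 161 152 153 164 176 185 184 165  95  47]
 [ 21  74 134 138 117 101 103 115 136 155 174 175 158 109]
 [ 18  64 112  97  92  89  92 101 111 118 132 158 175 163]
 [ 21  75 127 102  94  90  93 101 108 113 116 137 177 178]
 [ 30  98 165 141 121 104 104 108 114 122 133 160 182 176]
 [ 34 101 168 173 169 153 146 136 138 153 171 181 181 157]
 [ 25  71 123 144 158 161 158 153 146 147 156 156 146 108]
 [ 25  66 107 112 112 112 110 106  99  98 102 105 105  92]
 [ 32  72 107 108 106 104 100  95  89  90  95  98  97  90]]
40.9167 [ 0.001 -0.001  0.    -0.001  0.001  0.001] [524.745  64.855 186.869] 41.62701797962837 11.99984461069107
```

```bash
python3 -c "
from workcell import r
print(r.job_done())"
```

```text
the job is handed in; nothing more can be done
None
```

The pot's hole was proven on the gauge pin (about 5 mm of give, roughly half its travel), and it was handed in held still, hole up, about 20 cm above the table, with the blue-seat pot and bystanders unmoved in the camera check. I viewed 11 pictures, one over the limit of 10, and the pot lay down once on the table during an early regrip.

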